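Fetch the carton of picks from behind the jars

ROBOT

A 6-joint arm with a two-finger parallel gripper is mounted at the origin on a cart in front of the work surface, level with it; the furniture and walls round the work are solid. World frame = base frame: x ahead of the robot, y to its left, z up, the work surface at z = 0. Lengths are in m, angles in degrees, forces in N, time in s.
With the tool pointing down it reaches from about 0.375 to 0.9 m from the base axis. Payload 3.1 kg.
Tool frame: the origin (TCP) lies at the very end of the fingers, on their centre line; the grasp point (between the pads) lies 19 mm behind it; z points along the fingers, y is the line along which they close (so a half turn about z gives the same grasp; the last joint's range is limited). The gripper opens to 87 mm and grips with 3 to 60 N. Pads are 19 mm wide; open, the fingers measure 117 mm over their backs; the gripper's body (75 mm by 190 mm) begins 51 mm behind the grasp point.
Start: joints at [63.111, 30.224, 82.088, -0, 67.689, -10.227], TCP at [0.179, 0.599, 0.189] pointing down, gripper open.
Joint ranges: [-176.69, 176.69], [-43.24, 126.21], [12.49, 139.97], [-82, 262], [0, 151.66], [-163.58, 163.58]. Speed limits (degrees/s): [159.86, 159.86, 180, 180, 180, 180].

INTERFACE

Orientations are given as a 3x3 rotation matrix whose columns are the frame's x, y, z axes.
In Python, from rig import bot gives the robot as it stands.
- The arm moves only by the tool move_arm, never from a script. Its argument "increments" is a list of rows, each an object with "xyz": the shift along the tool's x, y, z in mm, a list of three; "roll": the turn about the tool's z in rad; "grip": the opening in per cent of the stroke, from 0 (shut) to 100 (fully open). A call has 1 to 5 rows; each row shifts and turns the commanded pose from where the row before left it, along the tool's axes as they then stand; what a row does not reach is not made up. A row lasts 1/12 s, in which the tool goes at most 41.7 mm and 7.16 degrees, less where a joint would pass 70% of its speed; a pose out of reach is approached as far as the arm can. A call is refused whole if a number of a shift passes 41.7 or a number of a turn 0.125, either way. A call with a gripper value outside its range is refused whole. The fingers move at their own pace and stop on an object; the grip force is fixed at half the most. Time passes only in rows, so rows that do not move let the fingers close. It gives the time, the measured TCP pose, the force, the opening and the grip force at its end, in the units of the state.
- bot.read_state(): the state, without advancing time (a new reading comes with each control period).
- bot.capture(name): name is "scene" or "side" or "wrist"; returns (picture, depth): 384x512x3 uint8, red, green, blue; 384x512 float32, m along the optical axis (not along the pixel's ray), 0 where there is no reading.
- bot.camera_model(name): a dict with "intrinsics" (3x3 intrinsics, pixels), "D" ([k1, k2, p1, p2, k3] as OpenCV has them; the pictures are not rectified), "rvec" (rotation vector, rad) and "tvec" (3), from world to camera coordinates, as OpenCV has them; the wrist camera has in their place "tool_from_camera" (4x4, takes a point from camera to tool coordinates, whose origin is the TCP and whose axes are the flange's). Camera axes: x right, y down, z forward; pixel columns grow to the right and rows downward; lengths in m; the calibration is good to about 2 mm. A picture is of the moment at which its call begins: read the wrist's pose just before it. camera_model takes no time and is no camera call.
- bot.hand_in(): hands the job in; it is judged then, once.
Trained networks look in the newest picture that a camera, given by its name, has taken for a name from the list of things; names that differ only in an ending like _2 or _b are one class to them, and where a whole thing is asked for, a point or a joint stands for the part that bears it (a point fixed in the world has none). Each returns a list of dicts, best first, with "conf" (0 to 1); they miss things now and then, are a little off and sometimes report something else, mostly with a low value. They report only what shows in the picture. A call takes as long as a camera call.
- bot.spot_in(label, camera): "at" ([x, y, z] in m, in the coordinates of the camera as it stood for that picture, good to about 4 mm: the middle of the surface that is visible of it).
- bot.trace(label, camera): "mask" (384x512 bool, what is visible of it).
The state is a dict: "time_s": time; "joint_positions": joint angles; "qvel": joint speeds; "tau": joint torques, N m; "position": TCP position; "tcp_rot": TCP orientation; "force": force on the tool from outside, world axes, zero at the start; "moment": the same for the moment, N m; "opening": opening from 0.0 (shut) to 1.0 (fully open); "grasp_force": force on a finger pad.
Only numpy, scipy, OpenCV 4.12 (cv2) and the standard library are available. Lean on these libraries where they do the work, as an engineer would, in place of code of your own. Each camera call takes 0.05 s, during which the arm holds its last target. There are 200 camera calls.

TASK

The small carton of picks stands at the back of the jar rack, behind three jars. Clear all three jars from the rack onto the empty tray, leaving the carton where it is meanwhile; then, with the jars still standing on the tray, stand the carton upright in the middle of the round cork coaster; and last put each jar back upright in the middle of the very rubber disc of the rack that it came from. Do not tip anything over.

Things in the scene. Friction and masses are not known exactly. Their poses are not given: they have to be found in the camera images.
- rack: wooden rack, fixed, 150 (x) by 280 (y). Origin: centre of underside; x to its back, y along the row. Floor 12 mm high; flush dark rubber discs, 68 mm across, at x -25, y -96, 0, +96 mm; a jar on each, in any order, the carton behind. Back board: front face x +65, 10 thick, top 58 high. Lip at x -72, 6 mm over the floor. No sides. Left or right of the middle, turned up to 0.15 rad.
- tray: fixed shallow dark wooden tray, empty, 160 deep (x) by 284 wide (y), rim 16 mm high and 6 mm thick. Origin: centre of its underside; axes along its sides. Its floor is 6 mm above the table. It stands on the other side from the rack and has room for the three jars in one row, at y = -95, 0 and +95 mm.
- coaster: fixed round cork coaster, 74 mm across, 8 mm thick, nearer the robot. Origin: centre of its underside.
- jar_tall_mid (a point): the tall jar: round glass jar with a screw lid (blue), 60 mm across, 120 mm high, lid 52 mm across in the top 20 mm; about 0.34 kg. This point: its centre, half-way up (60 mm); z up its axis.
- jar_slim_mid (a point): the slim spice jar with a black cap, on the rack (others like it at the back of the table play no part), round, 41 mm across all the way up, 105 mm high; about 0.11 kg. This point: its centre, half-way up (52.5 mm); z up its axis.
- jar_squat_mid (a point): the squat jar: round glass jar with a screw lid (red), 60 mm across, 86 mm high, lid 54 mm across in the top 18 mm; about 0.24 kg. This point: its centre, half-way up (43 mm); z up its axis.
- carton_mid (a point): the small upright carton of picks, a box 30 (its x) by 46 (its y) by 64 mm high, 0.03 kg, at the back of the rack, its broad face to the front within 0.3 rad of the rack's direction. This point: its centre, half-way up (32 mm); z up.

How it is judged (in metres and radians):
On the way, in this order (a step that is already met when the one before it is completed fails the run):
1. all three jars stand upright and let go on the tray, the carton still where it was (x of jar_tall_mid in the frame of tray between -0.065 and 0.065 m and y of jar_tall_mid in the frame of tray between -0.127 and 0.127 m and z of jar_tall_mid in the frame of tray below 0.074 m and angle between each of jar_tall_mid, jar_slim_mid, jar_squat_mid's own z axis and vertical below 0.12 rad and contact force between the fingers and jar_tall below 0.3 N and linear speed of each of jar_tall, jar_slim, jar_squat below 0.03 m/s and x of jar_slim_mid in the frame of tray between -0.065 and 0.065 m and y of jar_slim_mid in the frame of tray between -0.127 and 0.127 m and z of jar_slim_mid in the frame of tray below 0.0665 m and contact force between the fingers and jar_slim below 0.3 N and x of jar_squat_mid in the frame of tray between -0.065 and 0.065 m and y of jar_squat_mid in the frame of tray between -0.127 and 0.127 m and z of jar_squat_mid in the frame of tray below 0.057 m and contact force between the fingers and jar_squat below 0.3 N and distance of carton_mid from where it was at the start of the episode below 0.02 m), for 0.2 s.
2. the carton stands upright and let go in the middle of the coaster, the jars still on the tray (horizontal distance between carton_mid and coaster below 0.015 m and z of carton_mid in the frame of coaster below 0.046 m and angle between each of carton_mid, jar_tall_mid, jar_slim_mid, jar_squat_mid's own z axis and vertical below 0.12 rad and contact force between the fingers and carton below 0.3 N and linear speed of each of carton, jar_tall, jar_slim, jar_squat below 0.03 m/s and x of jar_tall_mid in the frame of tray between -0.065 and 0.065 m and y of jar_tall_mid in the frame of tray between -0.127 and 0.127 m and z of jar_tall_mid in the frame of tray below 0.074 m and contact force between the fingers and jar_tall below 0.3 N and x of jar_slim_mid in the frame of tray between -0.065 and 0.065 m and y of jar_slim_mid in the frame of tray between -0.127 and 0.127 m and z of jar_slim_mid in the frame of tray below 0.0665 m and contact force between the fingers and jar_slim below 0.3 N and x of jar_squat_mid in the frame of tray between -0.065 and 0.065 m and y of jar_squat_mid in the frame of tray between -0.127 and 0.127 m and z of jar_squat_mid in the frame of tray below 0.057 m and contact force between the fingers and jar_squat below 0.3 N), for 0.2 s.
At the end, for the whole second after the job is handed in: Each jar stands upright (within 0.12 rad), let go and at rest, its centre within 15 mm of where it was at the start; the carton stands upright on the coaster, let go and at rest, within 15 mm of its centre (distance of each of jar_tall_mid, jar_slim_mid, jar_squat_mid from where it was at the start of the episode below 0.015 m and angle between each of jar_tall_mid, jar_slim_mid, jar_squat_mid, carton_mid's own z axis and vertical below 0.12 rad and contact force between the fingers and jar_tall below 0.3 N and linear speed of each of jar_tall, jar_slim, jar_squat, carton below 0.03 m/s and contact force between the fingers and jar_slim below 0.3 N and contact force between the fingers and jar_squat below 0.3 N and horizontal distance between carton_mid and coaster below 0.015 m and z of carton_mid in the frame of coaster below 0.046 m and contact force between the fingers and carton below 0.3 N); the robot touches nothing.
It fails at once if the tall jar is tipped over (angle between jar_tall_mid's own z axis and vertical above 0.7 rad).
It fails at once if the slim jar is tipped over (angle between jar_slim_mid's own z axis and vertical above 0.7 rad).
It fails at once if the squat jar is tipped over (angle between jar_squat_mid's own z axis and vertical above 0.7 rad).
It fails at once if the carton is tipped over (angle between carton_mid's own z axis and vertical above 0.7 rad).
It also fails if it takes over 128 s, if anything falls off the work surface, if the arm or the gripper's body presses on something with over 40 N, if the wrist force passes 120 N, or if a joint passes its speed limit or range.

## Working session

There is one attempt and no reset: what is moved stays moved. The work goes in short steps, Python scripts to look and compute and a tool call to move; the robot and the scene stay as the last step left them, time stands still between calls to the robot, and variables do not carry over. Pictures are saved under pics/ and viewed, at most 14 in all, crops included, and the job is handed in when it is done.

Besides the shell and the picture viewer there is one more tool, called after "Emit:" by a JSON object that holds its "op" and its "data", one argument or row to a line. move_arm: Moves the arm, as the interface text tells. Its arguments: {"type":"object","properties":{"increments":{"type":"array"}},"required":["increments"]}

```bash
mkdir -p pics
cat > h.py <<'E'
import numpy as np, cv2
from rig import bot
def pix2w(cam,uv,depth):
    m=bot.camera_model(cam);K=np.array(m["intrinsics"]);D=np.array(m["D"])
    n=cv2.undistortPoints(np.array(uv,float).reshape(-1,1,2),K,D)[:,0]
    d=np.asarray(depth,float).reshape(-1,1)
    return c2w(cam,np.hstack([n,np.ones((len(n),1))])*d)
def c2w(cam,P):
    m=bot.camera_model(cam);P=np.atleast_2d(P)
    if "rvec" in m:
        R=cv2.Rodrigues(np.array(m["rvec"],float))[0]
        return (P-np.array(m["tvec"]).ravel())@R
    T=np.array(m["tool_from_camera"]);s=bot.read_state()
    Q=P@T[:3,:3].T+T[:3,3]
    return Q@np.array(s["tcp_rot"]).T+np.array(s["position"])
def cloud(cam,depth,mask):
    v,u=np.nonzero(mask&(depth>0));return pix2w(cam,np.c_[u,v],depth[v,u])
E
python3 - <<'E'
from h import *
np.set_printoptions(precision=4,suppress=True)
s=bot.read_state();print(s["position"],s["tcp_rot"],s["opening"])
for c in("scene","side"):
    p,d=bot.capture(c);cv2.imwrite(f"pics/{c}0.png",p[:,:,::-1]);np.save(f"{c}0.npy",d)
    for l in["rack","tray","coaster","jar_tall_mid","jar_slim_mid","jar_squat_mid","carton_mid"]:
        for r in bot.trace(l,c)[:3]:
            P=cloud(c,d,r["mask"])
            print(c,l,round(r["conf"],2),len(P),np.percentile(P,[2,50,98],axis=0).round(3).tolist() if len(P) else"")
            if l in("rack","tray","coaster") and r["conf"]>.5: np.save(f"{c}_{l}.npy",P)
E
```

```text
[0.1788 0.598  0.188 ] [[-0.958   0.2867 -0.001 ]
 [ 0.2867  0.958  -0.002 ]
 [ 0.0004 -0.0022 -1.    ]] 0.9972473572765256
scene rack 0.69 2067 [[0.535, 0.039, -0.0], [0.596, 0.125, 0.011], [0.695, 0.317, 0.056]]
scene tray 0.93 5600 [[0.541, -0.312, 0.0], [0.621, -0.185, 0.005], [0.703, -0.035, 0.015]]
scene coaster 0.66 597 [[0.425, -0.141, -0.002], [0.459, -0.109, 0.006], [0.496, -0.074, 0.01]]
scene coaster 0.33 837 [[0.57, 0.054, 0.019], [0.586, 0.067, 0.089], [0.619, 0.1, 0.131]]
scene jar_tall_mid 0.57 844 [[0.57, 0.054, 0.02], [0.586, 0.067, 0.09], [0.619, 0.102, 0.131]]
scene jar_slim_mid 0.65 435 [[0.563, 0.253, 0.015], [0.575, 0.261, 0.075], [0.6, 0.291, 0.118]]
scene jar_squat_mid 0.62 547 [[0.564, 0.149, 0.024], [0.582, 0.162, 0.073], [0.612, 0.201, 0.098]]
side rack 0.66 3227 [[0.553, 0.042, 0.003], [0.655, 0.144, 0.015], [0.701, 0.318, 0.061]]
side tray 0.87 7433 [[0.546, -0.309, 0.003], [0.627, -0.179, 0.007], [0.705, -0.036, 0.018]]
side coaster 0.91 530 [[0.428, -0.141, 0.001], [0.463, -0.108, 0.009], [0.495, -0.073, 0.013]]
side jar_tall_mid 0.86 1078 [[0.581, 0.055, 0.017], [0.617, 0.072, 0.097], [0.63, 0.105, 0.134]]
side jar_tall_mid 0.51 518 [[0.428, -0.14, 0.001], [0.463, -0.109, 0.009], [0.495, -0.076, 0.013]]
side jar_slim_mid 0.61 618 [[0.567, 0.254, 0.015], [0.593, 0.264, 0.082], [0.604, 0.293, 0.121]]
side jar_slim_mid 0.46 2980 [[0.555, 0.042, 0.006], [0.66, 0.141, 0.015], [0.701, 0.318, 0.06]]
side jar_squat_mid 0.95 801 [[0.569, 0.15, 0.017], [0.606, 0.166, 0.077], [0.624, 0.2, 0.101]]
side carton_mid 0.61 461 [[0.635, 0.17, 0.02], [0.656, 0.184, 0.064], [0.666, 0.217, 0.08]]
```

Run:
```python
import cv2,numpy as np
a=cv2.imread("pics/scene0.png");b=cv2.imread("pics/side0.png")
cv2.imwrite("pics/both0.png",cv2.resize(np.vstack([a,b]),(800,1200))[:600]);cv2.imwrite("pics/side0b.png",cv2.resize(b,(800,600)))
```

```text
(no output)
```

View pics/both0.png

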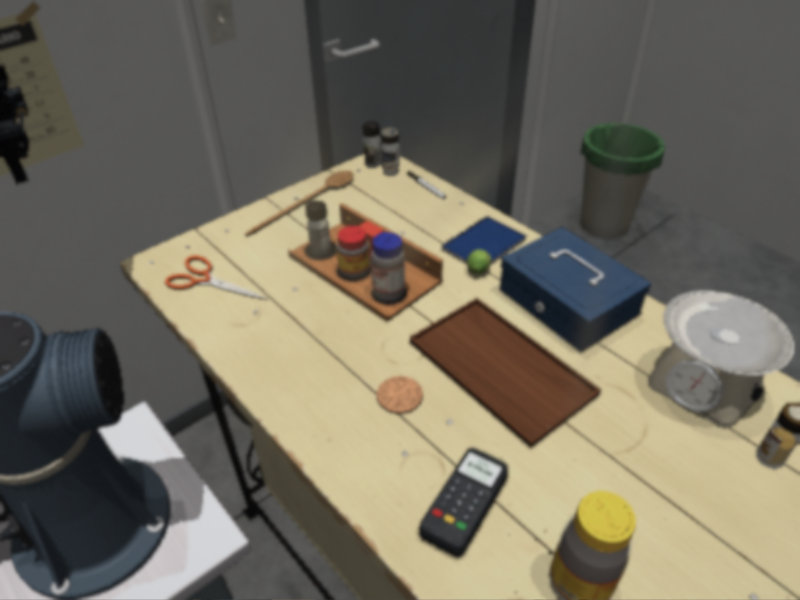

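View pics/side0b.png

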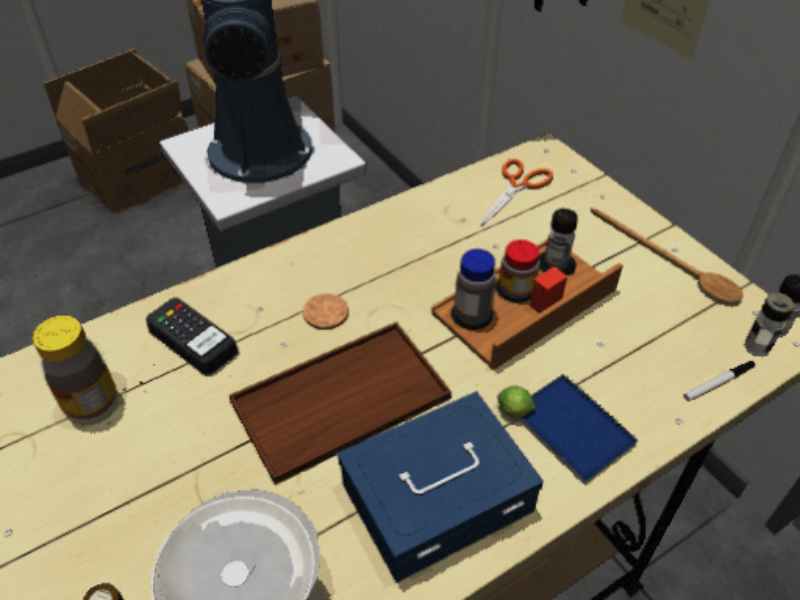

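```bash
cat >> h.py <<'E'
from scipy.optimize import least_squares
def circ(P,r):
    x0=np.r_[np.median(P[:,:2],0)]+[0.005,0.0]
    f=lambda c:np.hypot(P[:,0]-c[0],P[:,1]-c[1])-r
    return least_squares(f,x0,loss="soft_l1",f_scale=.002).x
E
python3 - <<'E'
from h import *
for l in["rack","tray","coaster"]:
    for c in("scene","side"):
        P=np.load(f"{c}_{l}.npy");q=P[(P[:,2]<.03)]
        r=cv2.minAreaRect(q[:,:2].astype(np.float32)*1000);print(l,c,r)
cen={}
for c in("scene","side"):
    p,d=bot.capture(c)
    for l,r,z in[("jar_tall_mid",.03,(.03,.105)),("jar_slim_mid",.0205,(.03,.11)),("jar_squat_mid",.03,(.025,.075))]:
        R=bot.trace(l,c)
        if not R: continue
        m=cv2.erode(R[0]["mask"].astype(np.uint8),np.ones((3,3)))>0
        P=cloud(c,d,m);P=P[(P[:,2]>z[0])&(P[:,2]<z[1])];print(c,l,circ(P,r).round(4),len(P))
    for R in bot.trace("carton_mid",c)[:1]:
        P=cloud(c,d,R["mask"]);t=P[P[:,2]>.07];print("carton",c,R["conf"],cv2.minAreaRect(t[:,:2].astype(np.float32)*1000),t.mean(0))
    # toolbox height
    v,u=np.mgrid[0:384,0:512];P=pix2w(c,np.c_[u.ravel(),v.ravel()],d.ravel())
    b=P[(P[:,0]>.6)&(P[:,0]<1)&(P[:,1]>-.4)&(P[:,1]<0)&(P[:,2]>.03)];print("box",c,np.percentile(b,[1,50,99],axis=0).round(3))
E
```

```text
rack scene ((611.8237915039062, 190.10772705078125), (145.94186401367188, 301.7109680175781), 4.898868560791016)
rack side ((609.890625, 201.30076599121094), (164.81130981445312, 325.82781982421875), 5.346343517303467)
tray scene ((632.4205932617188, -166.00772094726562), (302.2063903808594, 180.06402587890625), 87.70028686523438)
tray side ((616.5230712890625, -171.6160430908203), (282.5729064941406, 178.89739990234375), 87.68008422851562)
coaster scene ((462.09814453125, -105.41949462890625), (78.3807601928711, 72.84008026123047), 50.629493713378906)
coaster side ((461.07208251953125, -106.15998840332031), (72.64669036865234, 75.37928009033203), 83.74141693115234)
scene jar_tall_mid [0.6009 0.0851] 420
scene jar_slim_mid [0.5843 0.2753] 238
scene jar_squat_mid [0.5945 0.1798] 264
carton scene 0.59 ((636.6295776367188, 163.63925170898438), (118.05834197998047, 40.784908294677734), 63.41633224487305) [0.64870289 0.19035524 0.07484584]
box scene [[ 0.749 -0.398  0.032]
 [ 0.813 -0.21   0.078]
 [ 0.914 -0.044  0.125]]
side jar_tall_mid [0.641  0.0516] 485
  return _methods._mean(a, axis=axis, dtype=dtype,
  ret = um.true_divide(
Traceback (most recent call last):
  File "h.py", line 22, in circ
    return least_squares(f,x0,loss="soft_l1",f_scale=.002).x
           ~~~~~~~~~~~~~^^^^^^^^^^^^^^^^^^^^^^^^^^^^^^^^^^
ValueError: Initial guess is outside of provided bounds
```

Emit:
{"op": "move_arm", "data": {
  "increments": [
    {"xyz": [0,0,-25],"roll": -0.095,"grip": 100},
    {"xyz": [0,0,-35],"roll": -0.095,"grip": 100},
    {"xyz": [0,0,-35],"roll": -0.095,"grip": 100},
    {"xyz": [0,0,-25],"roll": -0.094,"grip": 100},
    {"xyz": [-10,-13,0],"roll": 0,"grip": 100}
  ]
}}

```text
time_s: 1.62
position: [0.1904, 0.5915, 0.316]
tcp_rot: [[-0.996, -0.094, 0.005], [-0.094, 0.995, 0.013], [-0.006, 0.013, -1.0]]
force: [0.6, 0.8, 0.0]
opening: 0.999
grasp_force: 0.0
```

Emit:
{"op": "move_arm", "data": {
  "increments": [
    {"xyz": [-24.5,-32,0],"roll": 0,"grip": 100},
    {"xyz": [-24.5,-32,0],"roll": 0,"grip": 100},
    {"xyz": [-24.5,-32,0],"roll": 0,"grip": 100},
    {"xyz": [-24.5,-32,0],"roll": 0,"grip": 100},
    {"xyz": [-24.5,-32,0],"roll": 0,"grip": 100}
  ]
}}

```text
time_s: 2.03
position: [0.3272, 0.4366, 0.3092]
tcp_rot: [[-0.996, -0.089, 0.0], [-0.089, 0.996, 0.0], [-0.0, 0.0, -1.0]]
force: [1.2, 0.1, -0.6]
opening: 0.998
grasp_force: 0.0
```

Emit:
{"op": "move_arm", "data": {
  "increments": [
    {"xyz": [-24.5,-32,0],"roll": 0,"grip": 100},
    {"xyz": [-24.5,-32,0],"roll": 0,"grip": 100},
    {"xyz": [-24.5,-32,0],"roll": 0,"grip": 100},
    {"xyz": [-24.5,-32,0],"roll": 0,"grip": 100},
    {"xyz": [-24.5,-32,0],"roll": 0,"grip": 100}
  ]
}}

```text
time_s: 2.45
position: [0.4635, 0.2879, 0.3092]
tcp_rot: [[-0.996, -0.088, 0.0], [-0.088, 0.996, 0.0], [-0.0, 0.0, -1.0]]
force: [0.5, -0.3, -0.6]
opening: 1.003
grasp_force: 0.0
```

Emit:
{"op": "move_arm", "data": {
  "increments": [
    {"xyz": [-24.5,-32,0],"roll": 0,"grip": 100},
    {"xyz": [-24.5,-32,0],"roll": 0,"grip": 100},
    {"xyz": [-24.5,-32,0],"roll": 0,"grip": 100},
    {"xyz": [-14,-19,0],"roll": 0,"grip": 100},
    {"xyz": [0,0,0],"roll": 0,"grip": 100}
  ]
}}

```text
time_s: 2.87
position: [0.5636, 0.1783, 0.3086]
tcp_rot: [[-0.997, -0.082, 0.002], [-0.082, 0.997, -0.002], [-0.002, -0.002, -1.0]]
force: [0.8, 0.3, 0.3]
opening: 1.001
grasp_force: 0.0
```

Run:
```python
from h import *
np.set_printoptions(precision=4,suppress=True)
s=bot.read_state();print(s["position"],s["tcp_rot"][:,:2] if hasattr(s["tcp_rot"],'shape') else s["tcp_rot"])
p,d=bot.capture("wrist");cv2.imwrite("pics/w1.png",p[:,:,::-1]);print(np.array(bot.camera_model("wrist")["tool_from_camera"]))
v,u=np.mgrid[0:384,0:512];A=pix2w("wrist",np.c_[u.ravel(),v.ravel()],d.ravel()).reshape(384,512,3);np.save("w1.npy",A)
for l,zt,r in[("jar_tall_mid",.132,.026),("jar_slim_mid",.117,.0205),("jar_squat_mid",.098,.027),("carton_mid",.076,0)]:
    for R in bot.trace(l,"wrist")[:2]:
        P=A[R["mask"]&(d>0)];t=P[abs(P[:,2]-zt)<.008]
        print(l,R["conf"],len(P),len(t),np.percentile(P[:,2],[2,98]))
        if len(t)>20: print("   top",cv2.minEnclosingCircle(t[:,:2].astype(np.float32)*1000),t.mean(0),cv2.minAreaRect(t[:,:2].astype(np.float32)*1000))
```

```text
[0.5636 0.1783 0.3086] [[-0.9966 -0.0825]
 [-0.0825  0.9966]
 [-0.0021 -0.0021]]
[[ 0.0009 -0.9698 -0.2441  0.0658]
 [ 1.      0.0008  0.0006  0.0006]
 [-0.0004 -0.2441  0.9698 -0.1967]
 [ 0.      0.      0.      1.    ]]
jar_tall_mid 0.65 2419 1424 [0.0275 0.1332]
   top ((599.4035034179688, 89.12454223632812), 25.57636833190918) [0.5984 0.0896 0.1314] ((599.1901245117188, 89.3497314453125), (49.60511779785156, 50.32444763183594), 47.45513916015625)
jar_slim_mid 0.68 1342 843 [0.014 0.12 ]
   top ((581.7145385742188, 278.2864685058594), 20.453125) [0.5806 0.2772 0.118 ] ((581.3710327148438, 278.38751220703125), (39.94898986816406, 38.395870208740234), 82.32294464111328)
jar_squat_mid 0.76 1762 1266 [0.0134 0.0997]
   top ((592.4920043945312, 183.6777801513672), 26.396638870239258) [0.5915 0.1835 0.098 ] ((592.13330078125, 183.42147827148438), (51.458309173583984, 51.137752532958984), 5.1397294998168945)
carton_mid 0.87 918 697 [0.0188 0.0782]
   top ((647.2454833984375, 199.25747680664062), 26.11711883544922) [0.646  0.1992 0.0762] ((647.1710815429688, 198.75022888183594), (29.799074172973633, 45.211612701416016), 5.441751480102539)
```

View pics/w1.png

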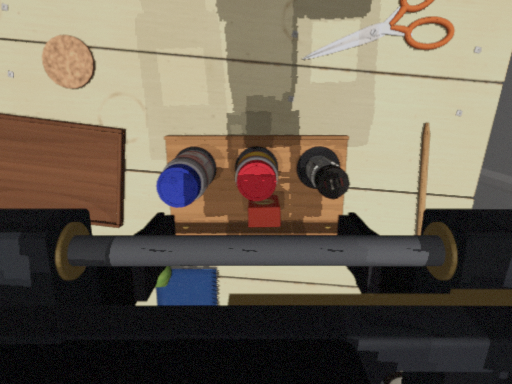

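Emit:
{"op": "move_arm", "data": {
  "increments": [
    {"xyz": [-7,-23,0],"roll": 0,"grip": 100},
    {"xyz": [-9,-30,20],"roll": 0,"grip": 100},
    {"xyz": [-8,-26,30],"roll": 0,"grip": 100},
    {"xyz": [-4,-14,20],"roll": 0,"grip": 100},
    {"xyz": [0,0,10],"roll": 0,"grip": 100}
  ]
}}

```text
time_s: 3.53
position: [0.5947, 0.0911, 0.2263]
tcp_rot: [[-0.996, -0.087, -0.004], [-0.087, 0.996, -0.001], [0.004, -0.001, -1.0]]
force: [-0.4, 0.4, 0.5]
opening: 1.0
grasp_force: 0.0
```

Emit:
{"op": "move_arm", "data": {
  "increments": [
    {"xyz": [0,0,0],"roll": 0,"grip": 100},
    {"xyz": [0,0,0],"roll": 0,"grip": 100}
  ]
}}

```text
time_s: 3.7
position: [0.5952, 0.0942, 0.2292]
tcp_rot: [[-0.996, -0.09, -0.001], [-0.09, 0.996, 0.001], [0.001, 0.001, -1.0]]
force: [-1.1, 0.6, 0.4]
opening: 1.004
grasp_force: 0.0
```

```bash
cat >> h.py <<'E'
def go(x,y,z=None,yaw=None):
    s=bot.read_state();R=np.array(s["tcp_rot"]);p=np.array(s["position"])
    print("pos",p.round(4),"yaw",np.degrees(np.arctan2(-R[0,1],R[1,1])).round(2),"t",s["time_s"],"open",round(s["opening"],3))
    d=np.array([x,y,p[2] if z is None else z])-p
    print("tool mm",(R.T@d*1000).round(1))
E
python3 -c "
from h import *
go(.5995,.088,.078)"
```

```text
pos [0.5952 0.0942 0.2292] yaw 5.14 t 3.7 open 1.004
tool mm [ -3.9  -6.7 151.2]
```

Run:
```python
from h import *
np.set_printoptions(precision=4,suppress=True)
print(bot.read_state()["position"])
p,d=bot.capture("wrist")
print(bot.read_state()["position"])
v,u=np.mgrid[0:384,0:512];A=pix2w("wrist",np.c_[u.ravel(),v.ravel()],d.ravel()).reshape(384,512,3)
for l,zt in[("jar_tall_mid",.132),("jar_slim_mid",.117),("jar_squat_mid",.098)]:
    for R in bot.trace(l,"wrist")[:1]:
        P=A[R["mask"]&(d>0)];t=P[abs(P[:,2]-zt)<.008]
        print(l,R["conf"],len(P),len(t))
        if len(t)>20: print("   top",cv2.minEnclosingCircle(t[:,:2].astype(np.float32)*1000),t.mean(0))
go(.5995,.088,.078)
```

```text
[0.5952 0.0942 0.2292]
[0.5959 0.0943 0.2302]
jar_tall_mid 0.64 3127 2268
   top ((602.8976440429688, 86.09967803955078), 25.688772201538086) [0.6019 0.0861 0.1329]
jar_slim_mid 0.87 2883 1476
   top ((585.5853271484375, 276.0243835449219), 20.682533264160156) [0.5846 0.2738 0.1185]
jar_squat_mid 0.76 2813 2018
   top ((596.2402954101562, 180.99368286132812), 26.504894256591797) [0.5951 0.1801 0.099 ]
pos [0.5965 0.0938 0.2307] yaw 5.16 t 3.9 open 1.001
tool mm [ -2.   -6.  152.7]
```

Emit:
{"op": "move_arm", "data": {
  "increments": [
    {"xyz": [-5,-8.5,15],"roll": 0,"grip": 95},
    {"xyz": [0,0,35],"roll": 0,"grip": 95},
    {"xyz": [0,0,40],"roll": 0,"grip": 95},
    {"xyz": [0,0,35],"roll": 0,"grip": 95},
    {"xyz": [0,0,20],"roll": 0,"grip": 95}
  ]
}}

```text
time_s: 4.32
position: [0.5998, 0.0852, 0.0814]
tcp_rot: [[-0.996, -0.089, -0.003], [-0.089, 0.996, 0.0], [0.003, 0.001, -1.0]]
force: [-0.7, 0.5, -0.4]
opening: 0.952
grasp_force: 0.0
```

Emit:
{"op": "move_arm", "data": {
  "increments": [
    {"xyz": [0,0,7],"roll": 0,"grip": 95},
    {"xyz": [0,0,0],"roll": 0,"grip": 95},
    {"xyz": [0,0,0],"roll": 0,"grip": 95},
    {"xyz": [0,0,0],"roll": 0,"grip": 95},
    {"xyz": [0,0,0],"roll": 0,"grip": 95}
  ]
}}

```text
time_s: 4.73
position: [0.6034, 0.0845, 0.0792]
tcp_rot: [[-0.996, -0.088, 0.004], [-0.088, 0.996, -0.0], [-0.004, -0.001, -1.0]]
force: [-0.3, -0.1, -0.4]
opening: 0.951
grasp_force: 0.0
```

```bash
python3 -c "
from h import *
go(.602,.0855,.078)"
```

```text
pos [0.6034 0.0845 0.0792] yaw 5.07 t 4.7333 open 0.951
tool mm [1.3 1.1 1.2]
```

Emit:
{"op": "move_arm", "data": {
  "increments": [
    {"xyz": [1,1,0],"roll": 0,"grip": 0},
    {"xyz": [0,0,0],"roll": 0,"grip": 0},
    {"xyz": [0,0,0],"roll": 0,"grip": 0},
    {"xyz": [0,0,0],"roll": 0,"grip": 0},
    {"xyz": [0,0,0],"roll": 0,"grip": 0}
  ]
}}

```text
time_s: 5.15
position: [0.6006, 0.0853, 0.0771]
tcp_rot: [[-0.996, -0.088, 0.0], [-0.088, 0.996, -0.0], [-0.0, -0.0, -1.0]]
force: [0.8, 0.4, -0.9]
opening: 0.653
grasp_force: 0.0
```

Emit:
{"op": "move_arm", "data": {
  "increments": [
    {"xyz": [0,0,0],"roll": 0,"grip": 0},
    {"xyz": [0,0,0],"roll": 0,"grip": 0},
    {"xyz": [0,0,0],"roll": 0,"grip": 0}
  ]
}}

```text
time_s: 5.4
position: [0.6005, 0.0854, 0.0769]
tcp_rot: [[-0.996, -0.088, -0.0], [-0.088, 0.996, 0.0], [0.0, 0.0, -1.0]]
force: [-0.0, -0.1, 1.1]
opening: 0.583
grasp_force: 29.6
```

```bash
python3 -c "
from h import *
import numpy as np
a=np.radians(-2.3);c=np.array([.624,-.173]);ey=np.array([-np.sin(a),np.cos(a)])
for k in(-95,0,95):print(k,(c+ey*k/1000).round(4))
go(*(c-ey*.095),.18)"
```

```text
-95 [ 0.6202 -0.2679]
0 [ 0.624 -0.173]
95 [ 0.6278 -0.0781]
pos [0.6005 0.0854 0.0769] yaw 5.05 t 5.4 open 0.583
tool mm [  11.5 -353.7 -103.1]
```

Emit:
{"op": "move_arm", "data": {
  "increments": [
    {"xyz": [0,0,-10],"roll": 0,"grip": 0},
    {"xyz": [0,0,-25],"roll": 0,"grip": 0},
    {"xyz": [0,0,-35],"roll": 0,"grip": 0},
    {"xyz": [1,-12,-25],"roll": 0,"grip": 0},
    {"xyz": [1,-25,-8],"roll": 0,"grip": 0}
  ]
}}

```text
time_s: 5.82
position: [0.6038, 0.0505, 0.1846]
tcp_rot: [[-0.996, -0.092, 0.007], [-0.092, 0.996, 0.001], [-0.007, 0.0, -1.0]]
force: [1.6, -0.1, -2.3]
opening: 0.583
grasp_force: 29.7
```

Emit:
{"op": "move_arm", "data": {
  "increments": [
    {"xyz": [1,-35,0],"roll": 0,"grip": 0},
    {"xyz": [1,-38,0],"roll": 0,"grip": 0},
    {"xyz": [1,-38,0],"roll": 0,"grip": 0},
    {"xyz": [1,-38,0],"roll": 0,"grip": 0},
    {"xyz": [1,-38,0],"roll": 0,"grip": 0}
  ]
}}

```text
time_s: 6.23
position: [0.6125, -0.1398, 0.18]
tcp_rot: [[-0.996, -0.088, -0.001], [-0.088, 0.996, 0.0], [0.001, 0.001, -1.0]]
force: [-0.3, -0.2, -3.5]
opening: 0.583
grasp_force: 29.7
```

Emit:
{"op": "move_arm", "data": {
  "increments": [
    {"xyz": [1,-38,0],"roll": 0,"grip": 0},
    {"xyz": [1,-36,0],"roll": 0,"grip": 0},
    {"xyz": [1,-28,0],"roll": 0,"grip": 0},
    {"xyz": [1,-18,10],"roll": 0,"grip": 0},
    {"xyz": [0,-10,20],"roll": 0,"grip": 0}
  ]
}}

```text
time_s: 6.65
position: [0.6222, -0.2724, 0.1518]
tcp_rot: [[-0.996, -0.086, 0.005], [-0.086, 0.996, -0.004], [-0.005, -0.005, -1.0]]
force: [0.9, 0.6, -3.4]
opening: 0.578
grasp_force: 29.7
```

Emit:
{"op": "move_arm", "data": {
  "increments": [
    {"xyz": [0,0,25],"roll": 0,"grip": 0},
    {"xyz": [0,0,20],"roll": 0,"grip": 0},
    {"xyz": [0,0,10],"roll": 0,"grip": 0},
    {"xyz": [0,0,0],"roll": 0,"grip": 0},
    {"xyz": [0,0,0],"roll": 0,"grip": 0}
  ]
}}

```text
time_s: 7.07
position: [0.6205, -0.2673, 0.0943]
tcp_rot: [[-0.996, -0.089, -0.001], [-0.089, 0.996, 0.001], [0.001, 0.001, -1.0]]
force: [0.6, 0.1, -2.5]
opening: 0.583
grasp_force: 29.8
```

```bash
python3 -c "
from h import *
go(.6202,-.268,.0715)
p,d=bot.capture('side');cv2.imwrite('pics/s2.png',p[:,:,::-1])"
```

```text
pos [ 0.6205 -0.2673  0.0943] yaw 5.1 t 7.0667 open 0.583
tool mm [ 0.3 -0.7 22.8]
```

View pics/s2.png

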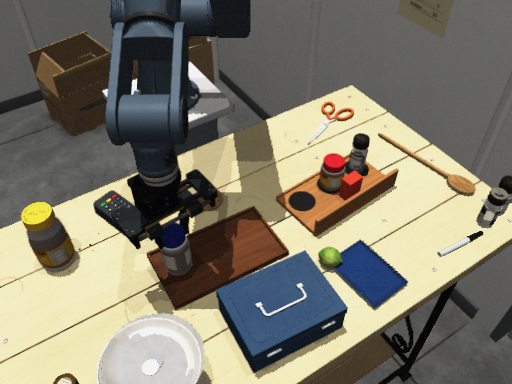

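Emit:
{"op": "move_arm", "data": {
  "increments": [
    {"xyz": [0,0,10],"roll": 0,"grip": 0},
    {"xyz": [0,0,8],"roll": 0,"grip": 0},
    {"xyz": [0,0,3],"roll": 0,"grip": 0},
    {"xyz": [0,0,1],"roll": 0,"grip": 0},
    {"xyz": [0,0,0],"roll": 0,"grip": 0}
  ]
}}

```text
time_s: 7.53
position: [0.6205, -0.268, 0.0725]
tcp_rot: [[-0.996, -0.088, -0.001], [-0.088, 0.996, 0.0], [0.001, 0.0, -1.0]]
force: [0.3, 0.1, -2.4]
opening: 0.581
grasp_force: 29.7
```

Emit:
{"op": "move_arm", "data": {
  "increments": [
    {"xyz": [0,0,0],"roll": 0,"grip": 0},
    {"xyz": [0,0,0],"roll": 0,"grip": 0},
    {"xyz": [0,0,0],"roll": 0,"grip": 0}
  ]
}}

```text
time_s: 7.78
position: [0.621, -0.2684, 0.0734]
tcp_rot: [[-0.996, -0.088, 0.001], [-0.088, 0.996, -0.0], [-0.001, -0.001, -1.0]]
force: [-0.1, -0.1, -3.4]
opening: 0.583
grasp_force: 29.7
```

Lower until the force shows contact, then let go.

Emit:
{"op": "move_arm", "data": {
  "increments": [
    {"xyz": [0,0,1],"roll": 0,"grip": 0},
    {"xyz": [0,0,1],"roll": 0,"grip": 0},
    {"xyz": [0,0,0],"roll": 0,"grip": 0},
    {"xyz": [0,0,0],"roll": 0,"grip": 0}
  ]
}}

```text
time_s: 8.12
position: [0.6208, -0.2683, 0.071]
tcp_rot: [[-0.996, -0.088, 0.0], [-0.088, 0.996, -0.0], [-0.0, -0.0, -1.0]]
force: [-0.5, 0.4, -1.7]
opening: 0.581
grasp_force: 29.7
```

Emit:
{"op": "move_arm", "data": {
  "increments": [
    {"xyz": [0,0,1],"roll": 0,"grip": 0},
    {"xyz": [0,0,0.5],"roll": 0,"grip": 0},
    {"xyz": [0,0,0],"roll": 0,"grip": 0},
    {"xyz": [0,0,0],"roll": 0,"grip": 0}
  ]
}}

```text
time_s: 8.45
position: [0.6213, -0.2683, 0.071]
tcp_rot: [[-0.996, -0.088, 0.001], [-0.088, 0.996, -0.001], [-0.001, -0.001, -1.0]]
force: [-0.4, 2.2, 5.8]
opening: 0.58
grasp_force: 29.9
```

Emit:
{"op": "move_arm", "data": {
  "increments": [
    {"xyz": [0,0,0],"roll": 0,"grip": 90},
    {"xyz": [0,0,0],"roll": 0,"grip": 90},
    {"xyz": [0,0,0],"roll": 0,"grip": 90},
    {"xyz": [0,0,0],"roll": 0,"grip": 90},
    {"xyz": [0,0,0],"roll": 0,"grip": 90}
  ]
}}

```text
time_s: 8.87
position: [0.6207, -0.2683, 0.0691]
tcp_rot: [[-0.996, -0.088, -0.0], [-0.088, 0.996, 0.0], [0.0, 0.0, -1.0]]
force: [-0.1, -0.3, 0.4]
opening: 0.856
grasp_force: 0.0
```

Emit:
{"op": "move_arm", "data": {
  "increments": [
    {"xyz": [0,0,0],"roll": 0,"grip": 90},
    {"xyz": [0,0,-10],"roll": 0,"grip": 90},
    {"xyz": [0,0,-30],"roll": 0,"grip": 90},
    {"xyz": [0,0,-40],"roll": 0,"grip": 90},
    {"xyz": [0,0,-30],"roll": 0,"grip": 90}
  ]
}}

```text
time_s: 9.28
position: [0.6212, -0.2686, 0.1822]
tcp_rot: [[-0.996, -0.088, 0.001], [-0.088, 0.996, -0.001], [-0.001, -0.001, -1.0]]
force: [1.0, -1.0, 0.1]
opening: 0.902
grasp_force: 0.0
```

Run:
```python
from h import *
go(.585,.2755,.19)
p,d=bot.capture("side");R=bot.trace("jar_tall_mid","side")
for r in R[:1]:
    P=cloud("side",d,r["mask"]);print(r["conf"],np.percentile(P,[2,50,98],axis=0).round(3).tolist())
```

```text
pos [ 0.6212 -0.2686  0.1822] yaw 5.05 t 9.2833 open 0.902
tool mm [-11.9 545.1  -8.3]
0.86 [[0.604, -0.296, 0.018], [0.641, -0.272, 0.098], [0.651, -0.243, 0.128]]
```

Emit:
{"op": "move_arm", "data": {
  "increments": [
    {"xyz": [-1,15,0],"roll": 0,"grip": 90},
    {"xyz": [-1,30,0],"roll": 0,"grip": 90},
    {"xyz": [-1,38,0],"roll": 0,"grip": 90},
    {"xyz": [-1,38,0],"roll": 0,"grip": 90},
    {"xyz": [-1,38,0],"roll": 0,"grip": 90}
  ]
}}

```text
time_s: 9.8
position: [0.6094, -0.1064, 0.1775]
tcp_rot: [[-0.996, -0.087, -0.004], [-0.087, 0.996, 0.002], [0.004, 0.003, -1.0]]
force: [0.6, -0.7, 0.2]
opening: 0.901
grasp_force: 0.0
```

Emit:
{"op": "move_arm", "data": {
  "increments": [
    {"xyz": [-1,38,0],"roll": 0,"grip": 90},
    {"xyz": [-1,38,0],"roll": 0,"grip": 90},
    {"xyz": [-1,38,0],"roll": 0,"grip": 90},
    {"xyz": [-1,38,0],"roll": 0,"grip": 90},
    {"xyz": [-1,38,0],"roll": 0,"grip": 90}
  ]
}}

```text
time_s: 10.22
position: [0.5972, 0.0832, 0.1777]
tcp_rot: [[-0.996, -0.088, -0.005], [-0.088, 0.996, 0.001], [0.004, 0.001, -1.0]]
force: [0.9, -0.1, -0.4]
opening: 0.899
grasp_force: 0.0
```

Emit:
{"op": "move_arm", "data": {
  "increments": [
    {"xyz": [-1,38,0],"roll": 0,"grip": 90},
    {"xyz": [-1,38,0],"roll": 0,"grip": 90},
    {"xyz": [0,38,0],"roll": 0,"grip": 90},
    {"xyz": [0,36,0],"roll": 0,"grip": 90},
    {"xyz": [0,26,0],"roll": 0,"grip": 90}
  ]
}}

```text
time_s: 10.63
position: [0.5831, 0.2596, 0.1775]
tcp_rot: [[-0.996, -0.09, -0.005], [-0.09, 0.996, 0.0], [0.005, 0.001, -1.0]]
force: [0.2, -0.2, 0.5]
opening: 0.9
grasp_force: 0.0
```

Emit:
{"op": "move_arm", "data": {
  "increments": [
    {"xyz": [0,14,0],"roll": 0,"grip": 90},
    {"xyz": [0,6,10],"roll": 0,"grip": 90},
    {"xyz": [0,0,10],"roll": 0,"grip": 90},
    {"xyz": [0,0,0],"roll": 0,"grip": 90},
    {"xyz": [0,0,0],"roll": 0,"grip": 90}
  ]
}}

```text
time_s: 11.05
position: [0.5837, 0.2737, 0.1576]
tcp_rot: [[-0.996, -0.086, -0.004], [-0.086, 0.996, -0.002], [0.004, -0.001, -1.0]]
force: [-1.2, 0.5, 0.3]
opening: 0.9
grasp_force: 0.0
```

Run:
```python
from h import *
go(.585,.2755,.073)
```

```text
pos [0.5837 0.2737 0.1576] yaw 4.95 t 11.05 open 0.9
tool mm [-1.8  1.8 84.5]
```

Emit:
{"op": "move_arm", "data": {
  "increments": [
    {"xyz": [-1.5,1.5,15],"roll": 0,"grip": 90},
    {"xyz": [0,0,30],"roll": 0,"grip": 90},
    {"xyz": [0,0,25],"roll": 0,"grip": 90},
    {"xyz": [0,0,11],"roll": 0,"grip": 90},
    {"xyz": [0,0,3],"roll": 0,"grip": 90}
  ]
}}

```text
time_s: 11.47
position: [0.5846, 0.2753, 0.073]
tcp_rot: [[-0.996, -0.086, -0.005], [-0.086, 0.996, -0.002], [0.005, -0.001, -1.0]]
force: [-0.2, -0.6, 0.6]
opening: 0.902
grasp_force: 0.0
```

Emit:
{"op": "move_arm", "data": {
  "increments": [
    {"xyz": [0,0,0],"roll": 0,"grip": 90},
    {"xyz": [0,0,0],"roll": 0,"grip": 90},
    {"xyz": [0,0,0],"roll": 0,"grip": 60},
    {"xyz": [0,0,0],"roll": 0,"grip": 60},
    {"xyz": [0,0,0],"roll": 0,"grip": 60}
  ]
}}

```text
time_s: 11.88
position: [0.5868, 0.2776, 0.0768]
tcp_rot: [[-0.996, -0.088, 0.002], [-0.088, 0.996, 0.001], [-0.002, 0.0, -1.0]]
force: [1.0, -1.0, -0.0]
opening: 0.745
grasp_force: 0.0
```

Emit:
{"op": "move_arm", "data": {
  "increments": [
    {"xyz": [0,0,0],"roll": 0,"grip": 0},
    {"xyz": [0,0,0],"roll": 0,"grip": 0},
    {"xyz": [0,0,0],"roll": 0,"grip": 0},
    {"xyz": [0,0,0],"roll": 0,"grip": 0},
    {"xyz": [0,0,0],"roll": 0,"grip": 0}
  ]
}}

```text
time_s: 12.3
position: [0.5861, 0.2774, 0.0756]
tcp_rot: [[-0.996, -0.088, 0.0], [-0.088, 0.996, -0.0], [-0.0, -0.0, -1.0]]
force: [-0.1, 0.5, -0.1]
opening: 0.452
grasp_force: 30.0
```

Emit:
{"op": "move_arm", "data": {
  "increments": [
    {"xyz": [0,0,0],"roll": 0,"grip": 0},
    {"xyz": [0,0,0],"roll": 0,"grip": 0},
    {"xyz": [0,0,0],"roll": 0,"grip": 0}
  ]
}}

```text
time_s: 12.55
position: [0.5861, 0.2774, 0.0755]
tcp_rot: [[-0.996, -0.088, 0.0], [-0.088, 0.996, -0.0], [-0.0, -0.0, -1.0]]
force: [-0.8, -0.6, 1.5]
opening: 0.449
grasp_force: 30.0
```

Run:
```python
from h import *
go(.624,-.173,.19)
```

```text
pos [0.5861 0.2774 0.0755] yaw 5.05 t 12.55 open 0.449
tool mm [   1.9 -451.9 -114.5]
```

Emit:
{"op": "move_arm", "data": {
  "increments": [
    {"xyz": [0,0,-10],"roll": 0,"grip": 0},
    {"xyz": [0,0,-30],"roll": 0,"grip": 0},
    {"xyz": [0,0,-40],"roll": 0,"grip": 0},
    {"xyz": [0,0,-40],"roll": 0,"grip": 0},
    {"xyz": [0,-15,-15],"roll": 0,"grip": 0}
  ]
}}

```text
time_s: 12.97
position: [0.5902, 0.2655, 0.2172]
tcp_rot: [[-0.996, -0.091, 0.01], [-0.09, 0.996, 0.005], [-0.011, 0.004, -1.0]]
force: [1.5, 0.1, -1.2]
opening: 0.453
grasp_force: 30.0
```

Emit:
{"op": "move_arm", "data": {
  "increments": [
    {"xyz": [1,-30,0],"roll": 0,"grip": 0},
    {"xyz": [1,-38,0],"roll": 0,"grip": 0},
    {"xyz": [0,-38,0],"roll": 0,"grip": 0},
    {"xyz": [0,-38,0],"roll": 0,"grip": 0},
    {"xyz": [0,-38,0],"roll": 0,"grip": 0}
  ]
}}

```text
time_s: 13.38
position: [0.601, 0.0795, 0.211]
tcp_rot: [[-0.996, -0.089, 0.0], [-0.089, 0.996, 0.0], [-0.0, 0.0, -1.0]]
force: [0.2, 0.4, -0.4]
opening: 0.451
grasp_force: 30.0
```

Emit:
{"op": "move_arm", "data": {
  "increments": [
    {"xyz": [0,-38,0],"roll": 0,"grip": 0},
    {"xyz": [0,-38,0],"roll": 0,"grip": 0},
    {"xyz": [0,-38,0],"roll": 0,"grip": 0},
    {"xyz": [0,-38,0],"roll": 0,"grip": 0},
    {"xyz": [0,-38,0],"roll": 0,"grip": 0}
  ]
}}

```text
time_s: 13.8
position: [0.6177, -0.11, 0.2109]
tcp_rot: [[-0.996, -0.088, -0.0], [-0.088, 0.996, 0.0], [0.0, 0.0, -1.0]]
force: [0.6, -0.2, -0.9]
opening: 0.45
grasp_force: 30.0
```

Emit:
{"op": "move_arm", "data": {
  "increments": [
    {"xyz": [0,-30,0],"roll": 0,"grip": 0},
    {"xyz": [0,-20,0],"roll": 0,"grip": 0},
    {"xyz": [0,-10,10],"roll": 0,"grip": 0},
    {"xyz": [0,-5,25],"roll": 0,"grip": 0},
    {"xyz": [0,0,30],"roll": 0,"grip": 0}
  ]
}}

```text
time_s: 14.22
position: [0.6255, -0.1748, 0.1466]
tcp_rot: [[-0.996, -0.087, 0.005], [-0.087, 0.996, -0.002], [-0.005, -0.003, -1.0]]
force: [-0.2, 0.6, -1.7]
opening: 0.449
grasp_force: 30.0
```

Emit:
{"op": "move_arm", "data": {
  "increments": [
    {"xyz": [0,0,30],"roll": 0,"grip": 0},
    {"xyz": [0,0,20],"roll": 0,"grip": 0},
    {"xyz": [0,0,10],"roll": 0,"grip": 0},
    {"xyz": [0,0,3],"roll": 0,"grip": 0},
    {"xyz": [0,0,0],"roll": 0,"grip": 0}
  ]
}}

```text
time_s: 14.63
position: [0.6236, -0.1723, 0.0819]
tcp_rot: [[-0.996, -0.089, -0.001], [-0.089, 0.996, 0.001], [0.001, 0.001, -1.0]]
force: [0.9, -0.7, -1.1]
opening: 0.453
grasp_force: 30.0
```

Emit:
{"op": "move_arm", "data": {
  "increments": [
    {"xyz": [0,0,0],"roll": 0,"grip": 0},
    {"xyz": [0,0,0],"roll": 0,"grip": 0},
    {"xyz": [0,0,0],"roll": 0,"grip": 0},
    {"xyz": [0,0,0],"roll": 0,"grip": 0}
  ]
}}

```text
time_s: 14.97
position: [0.6247, -0.1734, 0.0838]
tcp_rot: [[-0.996, -0.088, 0.002], [-0.088, 0.996, -0.001], [-0.002, -0.001, -1.0]]
force: [0.1, 0.7, -1.8]
opening: 0.445
grasp_force: 30.0
```

Run:
```python
from h import *
go(.624,-.173,.0695)
```

```text
pos [ 0.6247 -0.1734  0.0838] yaw 5.06 t 14.9667 open 0.445
tool mm [ 0.7  0.4 14.3]
```

Emit:
{"op": "move_arm", "data": {
  "increments": [
    {"xyz": [0,0,6],"roll": 0,"grip": 0},
    {"xyz": [0,0,5],"roll": 0,"grip": 0},
    {"xyz": [0,0,1.5],"roll": 0,"grip": 0},
    {"xyz": [0,0,0],"roll": 0,"grip": 0},
    {"xyz": [0,0,0],"roll": 0,"grip": 0}
  ]
}}

```text
time_s: 15.38
position: [0.6237, -0.173, 0.0696]
tcp_rot: [[-0.996, -0.088, -0.001], [-0.088, 0.996, 0.0], [0.001, 0.0, -1.0]]
force: [0.2, -0.7, -0.4]
opening: 0.45
grasp_force: 30.0
```

Emit:
{"op": "move_arm", "data": {
  "increments": [
    {"xyz": [0,0,1],"roll": 0,"grip": 0},
    {"xyz": [0,0,0],"roll": 0,"grip": 0},
    {"xyz": [0,0,0],"roll": 0,"grip": 0},
    {"xyz": [0,0,0],"roll": 0,"grip": 0}
  ]
}}

```text
time_s: 15.72
position: [0.6242, -0.1731, 0.0695]
tcp_rot: [[-0.996, -0.088, 0.001], [-0.088, 0.996, -0.0], [-0.001, -0.0, -1.0]]
force: [-0.5, -0.4, 4.2]
opening: 0.452
grasp_force: 30.0
```

Emit:
{"op": "move_arm", "data": {
  "increments": [
    {"xyz": [0,0,0],"roll": 0,"grip": 80},
    {"xyz": [0,0,0],"roll": 0,"grip": 80},
    {"xyz": [0,0,0],"roll": 0,"grip": 80},
    {"xyz": [0,0,0],"roll": 0,"grip": 80},
    {"xyz": [0,0,0],"roll": 0,"grip": 80}
  ]
}}

```text
time_s: 16.13
position: [0.6237, -0.173, 0.0685]
tcp_rot: [[-0.996, -0.088, -0.001], [-0.088, 0.996, 0.0], [0.001, 0.0, -1.0]]
force: [0.3, -0.0, 1.5]
opening: 0.734
grasp_force: 0.0
```

Emit:
{"op": "move_arm", "data": {
  "increments": [
    {"xyz": [0,0,0],"roll": 0,"grip": 80},
    {"xyz": [0,0,-10],"roll": 0,"grip": 80},
    {"xyz": [0,0,-30],"roll": 0,"grip": 80},
    {"xyz": [0,0,-40],"roll": 0,"grip": 80},
    {"xyz": [0,0,-30],"roll": 0,"grip": 80}
  ]
}}

```text
time_s: 16.55
position: [0.6244, -0.1733, 0.1817]
tcp_rot: [[-0.996, -0.088, 0.001], [-0.088, 0.996, -0.001], [-0.001, -0.001, -1.0]]
force: [-0.3, -1.3, 1.5]
opening: 0.803
grasp_force: 0.0
```

Emit:
{"op": "move_arm", "data": {
  "increments": [
    {"xyz": [-1,15,0],"roll": 0,"grip": 90},
    {"xyz": [-1,30,0],"roll": 0,"grip": 90},
    {"xyz": [-0.5,38,0],"roll": 0,"grip": 90},
    {"xyz": [0,38,0],"roll": 0,"grip": 90},
    {"xyz": [0,38,0],"roll": 0,"grip": 90}
  ]
}}

```text
time_s: 16.97
position: [0.6119, -0.013, 0.1794]
tcp_rot: [[-0.996, -0.087, 0.0], [-0.087, 0.996, 0.0], [-0.0, 0.0, -1.0]]
force: [0.2, 0.2, -0.2]
opening: 0.895
grasp_force: 0.0
```

Emit:
{"op": "move_arm", "data": {
  "increments": [
    {"xyz": [0,38,0],"roll": 0,"grip": 90},
    {"xyz": [0,38,0],"roll": 0,"grip": 90},
    {"xyz": [0,38,0],"roll": 0,"grip": 90},
    {"xyz": [0,38,0],"roll": 0,"grip": 90},
    {"xyz": [0,26,0],"roll": 0,"grip": 90}
  ]
}}

```text
time_s: 17.38
position: [0.5955, 0.1665, 0.1794]
tcp_rot: [[-0.996, -0.09, -0.0], [-0.09, 0.996, 0.001], [-0.0, 0.001, -1.0]]
force: [1.7, -0.2, 0.0]
opening: 0.898
grasp_force: 0.0
```

Emit:
{"op": "move_arm", "data": {
  "increments": [
    {"xyz": [0,13,0],"roll": 0,"grip": 90},
    {"xyz": [0,5,10],"roll": 0,"grip": 90},
    {"xyz": [0,0,25],"roll": 0,"grip": 90},
    {"xyz": [0,0,5],"roll": 0,"grip": 90},
    {"xyz": [0,0,0],"roll": 0,"grip": 90}
  ]
}}

```text
time_s: 17.8
position: [0.5931, 0.1791, 0.1363]
tcp_rot: [[-0.996, -0.087, -0.006], [-0.087, 0.996, -0.001], [0.006, -0.001, -1.0]]
force: [-0.2, -0.6, -0.2]
opening: 0.902
grasp_force: 0.0
```

Run:
```python
from h import *
p,d=bot.capture("side")
for l in("jar_tall_mid","jar_slim_mid"):
  for r in bot.trace(l,"side")[:1]:
    P=cloud("side",d,r["mask"]);print(l,r["conf"],np.percentile(P,[2,50,98],axis=0).round(3).tolist())
go(.5955,.1805,.059)
```

```text
jar_tall_mid 0.56 [[0.602, -0.297, 0.017], [0.641, -0.272, 0.097], [0.652, -0.242, 0.128]]
jar_slim_mid 0.89 [[0.606, -0.196, 0.014], [0.634, -0.181, 0.082], [0.642, -0.158, 0.115]]
pos [0.5959 0.1796 0.1395] yaw 4.96 t 17.95 open 0.897
tool mm [ 0.4  0.9 80.5]
```

Emit:
{"op": "move_arm", "data": {
  "increments": [
    {"xyz": [0,1,15],"roll": 0,"grip": 90},
    {"xyz": [0,0,30],"roll": 0,"grip": 90},
    {"xyz": [0,0,22],"roll": 0,"grip": 90},
    {"xyz": [0,0,9],"roll": 0,"grip": 90},
    {"xyz": [0,0,3],"roll": 0,"grip": 90}
  ]
}}

```text
time_s: 18.37
position: [0.5944, 0.181, 0.0589]
tcp_rot: [[-0.996, -0.087, -0.002], [-0.087, 0.996, -0.0], [0.002, -0.0, -1.0]]
force: [0.2, -0.8, 0.4]
opening: 0.899
grasp_force: 0.0
```

Emit:
{"op": "move_arm", "data": {
  "increments": [
    {"xyz": [0,0,0],"roll": 0,"grip": 90},
    {"xyz": [0,0,0],"roll": 0,"grip": 90},
    {"xyz": [0,0,0],"roll": 0,"grip": 90},
    {"xyz": [0,0,0],"roll": 0,"grip": 90}
  ]
}}

```text
time_s: 18.7
position: [0.5962, 0.1819, 0.0615]
tcp_rot: [[-0.996, -0.088, 0.003], [-0.088, 0.996, 0.0], [-0.003, 0.0, -1.0]]
force: [0.1, 1.0, 0.3]
opening: 0.9
grasp_force: 0.0
```

Emit:
{"op": "move_arm", "data": {
  "increments": [
    {"xyz": [0,0,0],"roll": 0,"grip": 0},
    {"xyz": [0,0,0],"roll": 0,"grip": 0},
    {"xyz": [0,0,0],"roll": 0,"grip": 0},
    {"xyz": [0,0,0],"roll": 0,"grip": 0},
    {"xyz": [0,0,0],"roll": 0,"grip": 0}
  ]
}}

```text
time_s: 19.12
position: [0.595, 0.1818, 0.06]
tcp_rot: [[-0.996, -0.088, 0.0], [-0.088, 0.996, -0.0], [-0.0, -0.0, -1.0]]
force: [0.1, 0.2, 0.1]
opening: 0.605
grasp_force: 0.1
```

Emit:
{"op": "move_arm", "data": {
  "increments": [
    {"xyz": [0,0,0],"roll": 0,"grip": 0},
    {"xyz": [0,0,0],"roll": 0,"grip": 0},
    {"xyz": [0,0,0],"roll": 0,"grip": 0}
  ]
}}

```text
time_s: 19.37
position: [0.595, 0.1818, 0.06]
tcp_rot: [[-0.996, -0.088, -0.0], [-0.088, 0.996, 0.0], [-0.0, 0.0, -1.0]]
force: [0.4, 0.6, -0.1]
opening: 0.576
grasp_force: 30.0
```

Run:
```python
from h import *
go(.628,-.078,.18)
```

```text
pos [0.595  0.1818 0.06  ] yaw 5.05 t 19.3667 open 0.576
tool mm [ -10.  -261.7 -120.1]
```

Emit:
{"op": "move_arm", "data": {
  "increments": [
    {"xyz": [0,0,-8],"roll": 0,"grip": 0},
    {"xyz": [0,0,-22],"roll": 0,"grip": 0},
    {"xyz": [0,0,-35],"roll": 0,"grip": 0},
    {"xyz": [-1,-15,-25],"roll": 0,"grip": 0},
    {"xyz": [-1,-30,-10],"roll": 0,"grip": 0}
  ]
}}

```text
time_s: 19.78
position: [0.6027, 0.14, 0.1641]
tcp_rot: [[-0.996, -0.092, 0.006], [-0.092, 0.996, 0.002], [-0.007, 0.002, -1.0]]
force: [1.0, -0.7, -2.6]
opening: 0.573
grasp_force: 29.9
```

Emit:
{"op": "move_arm", "data": {
  "increments": [
    {"xyz": [-1,-38,0],"roll": 0,"grip": 0},
    {"xyz": [-1,-38,0],"roll": 0,"grip": 0},
    {"xyz": [-1,-38,0],"roll": 0,"grip": 0},
    {"xyz": [-1,-38,0],"roll": 0,"grip": 0},
    {"xyz": [-1,-32,0],"roll": 0,"grip": 0}
  ]
}}

```text
time_s: 20.2
position: [0.6216, -0.0483, 0.1599]
tcp_rot: [[-0.996, -0.087, -0.001], [-0.087, 0.996, -0.001], [0.001, -0.001, -1.0]]
force: [0.0, 0.1, -2.4]
opening: 0.575
grasp_force: 29.9
```

Emit:
{"op": "move_arm", "data": {
  "increments": [
    {"xyz": [-1,-20,0],"roll": 0,"grip": 0},
    {"xyz": [-1,-10,8],"roll": 0,"grip": 0},
    {"xyz": [-1,-3,22],"roll": 0,"grip": 0},
    {"xyz": [0,0,30],"roll": 0,"grip": 0},
    {"xyz": [0,0,20],"roll": 0,"grip": 0}
  ]
}}

```text
time_s: 20.62
position: [0.6264, -0.0775, 0.0774]
tcp_rot: [[-0.996, -0.088, -0.003], [-0.088, 0.996, 0.002], [0.003, 0.002, -1.0]]
force: [-1.0, 0.7, -3.4]
opening: 0.574
grasp_force: 29.9
```

Emit:
{"op": "move_arm", "data": {
  "increments": [
    {"xyz": [0,0,9],"roll": 0,"grip": 0},
    {"xyz": [0,0,3],"roll": 0,"grip": 0},
    {"xyz": [0,0,0],"roll": 0,"grip": 0},
    {"xyz": [0,0,0],"roll": 0,"grip": 0},
    {"xyz": [0,0,0],"roll": 0,"grip": 0}
  ]
}}

```text
time_s: 21.03
position: [0.6294, -0.0784, 0.0695]
tcp_rot: [[-0.996, -0.089, 0.003], [-0.089, 0.996, -0.001], [-0.003, -0.001, -1.0]]
force: [0.5, 0.0, -2.3]
opening: 0.578
grasp_force: 29.9
```

Run:
```python
from h import *
go(.628,-.078,.054)
```

```text
pos [ 0.6294 -0.0784  0.0695] yaw 5.09 t 21.0333 open 0.578
tool mm [ 1.4  0.5 15.5]
```

Emit:
{"op": "move_arm", "data": {
  "increments": [
    {"xyz": [0,0,6],"roll": 0,"grip": 0},
    {"xyz": [0,0,5],"roll": 0,"grip": 0},
    {"xyz": [0,0,2],"roll": 0,"grip": 0},
    {"xyz": [0,0,0],"roll": 0,"grip": 0},
    {"xyz": [0,0,0],"roll": 0,"grip": 0}
  ]
}}

```text
time_s: 21.45
position: [0.6278, -0.0783, 0.0547]
tcp_rot: [[-0.996, -0.088, -0.001], [-0.088, 0.996, 0.0], [0.001, 0.0, -1.0]]
force: [-0.2, 0.0, -2.6]
opening: 0.572
grasp_force: 29.9
```

Emit:
{"op": "move_arm", "data": {
  "increments": [
    {"xyz": [0,0,1],"roll": 0,"grip": 0},
    {"xyz": [0,0,0.5],"roll": 0,"grip": 0},
    {"xyz": [0,0,0],"roll": 0,"grip": 0},
    {"xyz": [0,0,0],"roll": 0,"grip": 0}
  ]
}}

```text
time_s: 21.78
position: [0.6285, -0.0785, 0.054]
tcp_rot: [[-0.996, -0.088, 0.001], [-0.088, 0.996, -0.0], [-0.001, -0.0, -1.0]]
force: [0.3, -0.1, 0.4]
opening: 0.572
grasp_force: 30.0
```

Emit:
{"op": "move_arm", "data": {
  "increments": [
    {"xyz": [0,0,0],"roll": 0,"grip": 85},
    {"xyz": [0,0,0],"roll": 0,"grip": 85},
    {"xyz": [0,0,0],"roll": 0,"grip": 85},
    {"xyz": [0,0,0],"roll": 0,"grip": 85},
    {"xyz": [0,0,0],"roll": 0,"grip": 85}
  ]
}}

```text
time_s: 22.2
position: [0.6281, -0.0784, 0.0535]
tcp_rot: [[-0.996, -0.088, 0.0], [-0.088, 0.996, -0.0], [-0.0, -0.0, -1.0]]
force: [0.1, -1.2, 0.5]
opening: 0.821
grasp_force: 0.0
```

Emit:
{"op": "move_arm", "data": {
  "increments": [
    {"xyz": [0,0,0],"roll": 0,"grip": 85},
    {"xyz": [0,0,-10],"roll": 0,"grip": 85},
    {"xyz": [0,0,-30],"roll": 0,"grip": 85},
    {"xyz": [0,0,-40],"roll": 0,"grip": 85},
    {"xyz": [0,0,-40],"roll": 0,"grip": 85}
  ]
}}

```text
time_s: 22.62
position: [0.627, -0.078, 0.1743]
tcp_rot: [[-0.996, -0.088, -0.003], [-0.088, 0.996, 0.001], [0.003, 0.001, -1.0]]
force: [0.7, 0.2, 0.5]
opening: 0.851
grasp_force: 0.0
```

Emit:
{"op": "move_arm", "data": {
  "increments": [
    {"xyz": [-4,15,-26],"roll": 0,"grip": 85},
    {"xyz": [-6,30,0],"roll": 0,"grip": 85},
    {"xyz": [-6,38,0],"roll": 0,"grip": 85},
    {"xyz": [-6,38,0],"roll": 0,"grip": 85},
    {"xyz": [-6,38,0],"roll": 0,"grip": 85}
  ]
}}

```text
time_s: 23.03
position: [0.642, 0.0837, 0.2008]
tcp_rot: [[-0.996, -0.087, 0.001], [-0.087, 0.996, -0.0], [-0.001, -0.0, -1.0]]
force: [0.8, -1.0, 0.7]
opening: 0.851
grasp_force: 0.0
```

Emit:
{"op": "move_arm", "data": {
  "increments": [
    {"xyz": [-6,38,0],"roll": 0,"grip": 85},
    {"xyz": [-6,38,0],"roll": 0,"grip": 85},
    {"xyz": [-4,22,0],"roll": 0,"grip": 85},
    {"xyz": [-2,10,0],"roll": 0,"grip": 85},
    {"xyz": [0,4,0],"roll": 0,"grip": 85}
  ]
}}

```text
time_s: 23.45
position: [0.6499, 0.1975, 0.1999]
tcp_rot: [[-0.996, -0.091, 0.001], [-0.091, 0.996, -0.0], [-0.001, -0.0, -1.0]]
force: [0.1, 0.1, 0.0]
opening: 0.849
grasp_force: 0.0
```

Emit:
{"op": "move_arm", "data": {
  "increments": [
    {"xyz": [0,0,0],"roll": 0,"grip": 85},
    {"xyz": [0,0,0],"roll": 0,"grip": 85},
    {"xyz": [0,0,0],"roll": 0,"grip": 85},
    {"xyz": [0,0,0],"roll": 0,"grip": 85}
  ]
}}

```text
time_s: 23.78
position: [0.6502, 0.1938, 0.1995]
tcp_rot: [[-0.996, -0.086, -0.0], [-0.086, 0.996, -0.0], [0.0, -0.0, -1.0]]
force: [0.2, 0.1, 0.1]
opening: 0.85
grasp_force: 0.0
```

Run:
```python
from h import *
p,d=bot.capture("wrist");cv2.imwrite("pics/w3.png",p[:,:,::-1])
v,u=np.mgrid[0:384,0:512];A=pix2w("wrist",np.c_[u.ravel(),v.ravel()],d.ravel()).reshape(384,512,3)
for R in bot.trace("carton_mid","wrist")[:2]:
    P=A[R["mask"]&(d>0)];t=P[abs(P[:,2]-.076)<.008];print(R["conf"],len(t))
    if len(t)>20: print(t.mean(0),cv2.minAreaRect(t[:,:2].astype(np.float32)*1000))
p,d=bot.capture("side");cv2.imwrite("pics/s3.png",p[:,:,::-1])
for l in("jar_tall_mid","jar_slim_mid","jar_squat_mid"):
  for r in bot.trace(l,"side")[:1]:
    P=cloud("side",d,r["mask"]);print(l,r["conf"],np.percentile(P,[2,50,98],axis=0).round(3).tolist())
go(.650,.196,.034)
```

```text
0.58 1345
[0.64976473 0.19679675 0.07664393] ((650.6439819335938, 196.62991333007812), (30.5205020904541, 45.550575256347656), 6.108802795410156)
jar_tall_mid 0.7 [[0.602, -0.296, 0.019], [0.641, -0.272, 0.098], [0.652, -0.243, 0.128]]
jar_slim_mid 0.93 [[0.598, -0.196, 0.006], [0.634, -0.181, 0.079], [0.642, -0.159, 0.115]]
pos [0.6501 0.1952 0.1995] yaw 5.02 t 24.0833 open 0.851
tool mm [ -0.    0.8 165.5]
```

View pics/s3.png

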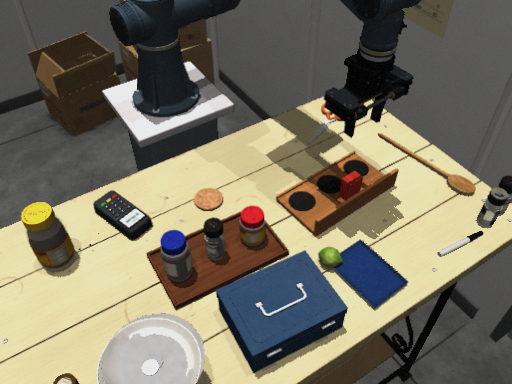

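View pics/w3.png

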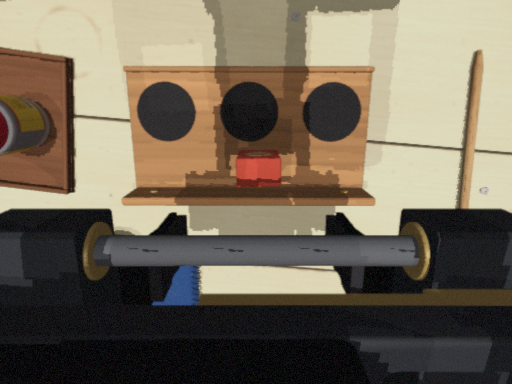

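Run:
```python
from h import *
p,d=bot.capture("wrist")
v,u=np.mgrid[0:384,0:512];A=pix2w("wrist",np.c_[u.ravel(),v.ravel()],d.ravel()).reshape(384,512,3)
m=((p.max(2)<45)&(v<160)&(v>70)&(u>125)&(u<375)).astype(np.uint8)
n,lab,st,ce=cv2.connectedComponentsWithStats(m)
for i in range(1,n):
    if st[i,4]>500: P=A[lab==i];print(ce[i].round(1),cv2.minEnclosingCircle(P[:,:2].astype(np.float32)*1000),np.median(P[:,2]))
go(.6502,.1967,.034)
```

```text
[247.6 111.5] ((593.8864135742188, 181.50094604492188), 33.42912292480469) 0.01334107008364896
pos [0.65   0.1954 0.1994] yaw 5.03 t 24.1333 open 0.846
tool mm [ -0.3   1.3 165.4]
```

Emit:
{"op": "move_arm", "data": {
  "increments": [
    {"xyz": [0,0.5,15],"roll": 0,"grip": 85},
    {"xyz": [0,0,35],"roll": 0,"grip": 85},
    {"xyz": [0,0,40],"roll": 0,"grip": 85},
    {"xyz": [0,0,30],"roll": 0,"grip": 85},
    {"xyz": [0,0,15],"roll": 0,"grip": 85}
  ]
}}

```text
time_s: 24.55
position: [0.6467, 0.1957, 0.0598]
tcp_rot: [[-0.996, -0.088, -0.007], [-0.088, 0.996, -0.001], [0.007, -0.0, -1.0]]
force: [-0.3, -0.7, -0.2]
opening: 0.852
grasp_force: 0.0
```

Emit:
{"op": "move_arm", "data": {
  "increments": [
    {"xyz": [0,0,5],"roll": 0,"grip": 85},
    {"xyz": [0,0,0],"roll": 0,"grip": 85},
    {"xyz": [0,0,0],"roll": 0,"grip": 85},
    {"xyz": [0,0,0],"roll": 0,"grip": 85},
    {"xyz": [0,0,0],"roll": 0,"grip": 85}
  ]
}}

```text
time_s: 24.97
position: [0.6515, 0.1964, 0.0616]
tcp_rot: [[-0.996, -0.088, 0.004], [-0.088, 0.996, 0.001], [-0.004, 0.0, -1.0]]
force: [0.3, -1.2, -0.4]
opening: 0.849
grasp_force: 0.0
```

Run:
```python
from h import *
go(.6505,.1967,.034)
```

```text
pos [0.6515 0.1964 0.0616] yaw 5.06 t 24.9667 open 0.849
tool mm [ 1.1  0.3 27.6]
```

Emit:
{"op": "move_arm", "data": {
  "increments": [
    {"xyz": [0,0,10],"roll": 0,"grip": 85},
    {"xyz": [0,0,10],"roll": 0,"grip": 85},
    {"xyz": [0,0,5],"roll": 0,"grip": 85},
    {"xyz": [0,0,0],"roll": 0,"grip": 85},
    {"xyz": [0,0,0],"roll": 0,"grip": 85}
  ]
}}

```text
time_s: 25.38
position: [0.6492, 0.196, 0.0334]
tcp_rot: [[-0.996, -0.088, -0.002], [-0.088, 0.996, -0.0], [0.002, -0.0, -1.0]]
force: [0.4, 0.2, -0.4]
opening: 0.85
grasp_force: 0.0
```

Emit:
{"op": "move_arm", "data": {
  "increments": [
    {"xyz": [0,0,0],"roll": 0,"grip": 60},
    {"xyz": [0,0,0],"roll": 0,"grip": 0},
    {"xyz": [0,0,0],"roll": 0,"grip": 0},
    {"xyz": [0,0,0],"roll": 0,"grip": 0},
    {"xyz": [0,0,0],"roll": 0,"grip": 0}
  ]
}}

```text
time_s: 25.8
position: [0.6501, 0.1962, 0.0347]
tcp_rot: [[-0.996, -0.088, 0.0], [-0.088, 0.996, 0.0], [-0.0, 0.0, -1.0]]
force: [-0.6, 0.8, -0.5]
opening: 0.555
grasp_force: 0.0
```

Emit:
{"op": "move_arm", "data": {
  "increments": [
    {"xyz": [0,0,0],"roll": 0,"grip": 0},
    {"xyz": [0,0,0],"roll": 0,"grip": 0},
    {"xyz": [0,0,0],"roll": 0,"grip": 0},
    {"xyz": [0,0,0],"roll": 0,"grip": 0}
  ]
}}

```text
time_s: 26.13
position: [0.6501, 0.1962, 0.0347]
tcp_rot: [[-0.996, -0.088, 0.0], [-0.088, 0.996, 0.0], [-0.0, 0.0, -1.0]]
force: [-0.2, -1.1, 1.2]
opening: 0.523
grasp_force: 29.9
```

Run:
```python
from h import *
for c in("scene","side"):
    P=np.load(f"{c}_coaster.npy");P=P[(P[:,2]>.004)]
    print(c,np.median(P[:,2]),circ(P,.0) if 0 else cv2.minEnclosingCircle(P[:,:2].astype(np.float32)*1000),(np.percentile(P,1,axis=0)+np.percentile(P,99,axis=0))/2)
go(.4605,-.1075,.15)
```

```text
scene 0.006357697757341412 ((461.05316162109375, -106.98674011230469), 37.7971305847168) [ 0.45973021 -0.10687849  0.00704492]
side 0.008940915756386631 ((461.20538330078125, -107.00651550292969), 38.53065872192383) [ 0.46095062 -0.10704613  0.00919593]
pos [0.6501 0.1962 0.0347] yaw 5.05 t 26.1333 open 0.523
tool mm [ 215.6 -285.8 -115.4]
```

Emit:
{"op": "move_arm", "data": {
  "increments": [
    {"xyz": [0,0,-8],"roll": 0,"grip": 0},
    {"xyz": [0,0,-25],"roll": 0,"grip": 0},
    {"xyz": [0,0,-35],"roll": 0,"grip": 0},
    {"xyz": [0,0,-32],"roll": 0,"grip": 0},
    {"xyz": [8,-11,-15],"roll": 0,"grip": 0}
  ]
}}

```text
time_s: 26.55
position: [0.6467, 0.1865, 0.1547]
tcp_rot: [[-0.996, -0.09, 0.01], [-0.09, 0.996, 0.002], [-0.01, 0.001, -1.0]]
force: [0.3, -0.2, 0.3]
opening: 0.523
grasp_force: 29.9
```

Emit:
{"op": "move_arm", "data": {
  "increments": [
    {"xyz": [17,-22,0],"roll": 0,"grip": 0},
    {"xyz": [22.5,-30,0],"roll": 0,"grip": 0},
    {"xyz": [22.5,-30,0],"roll": 0,"grip": 0},
    {"xyz": [22.5,-30,0],"roll": 0,"grip": 0},
    {"xyz": [22.5,-30,0],"roll": 0,"grip": 0}
  ]
}}

```text
time_s: 26.97
position: [0.5477, 0.0326, 0.15]
tcp_rot: [[-0.996, -0.089, 0.001], [-0.089, 0.996, -0.0], [-0.001, -0.0, -1.0]]
force: [-0.4, -0.8, -0.3]
opening: 0.523
grasp_force: 30.0
```

Emit:
{"op": "move_arm", "data": {
  "increments": [
    {"xyz": [22.5,-30,0],"roll": 0,"grip": 0},
    {"xyz": [22.5,-30,0],"roll": 0,"grip": 0},
    {"xyz": [22.5,-30,0],"roll": 0,"grip": 0},
    {"xyz": [18,-24,0],"roll": 0,"grip": 0},
    {"xyz": [10,-13,0],"roll": 0,"grip": 0}
  ]
}}

```text
time_s: 27.38
position: [0.4631, -0.1036, 0.15]
tcp_rot: [[-0.996, -0.086, -0.001], [-0.086, 0.996, -0.001], [0.001, -0.001, -1.0]]
force: [-0.3, 1.3, -0.0]
opening: 0.523
grasp_force: 29.9
```

Emit:
{"op": "move_arm", "data": {
  "increments": [
    {"xyz": [5.5,-6,0],"roll": 0,"grip": 0},
    {"xyz": [0,0,10],"roll": 0,"grip": 0},
    {"xyz": [0,0,20],"roll": 0,"grip": 0},
    {"xyz": [0,0,20],"roll": 0,"grip": 0},
    {"xyz": [0,0,10],"roll": 0,"grip": 0}
  ]
}}

```text
time_s: 27.8
position: [0.4596, -0.107, 0.0883]
tcp_rot: [[-0.996, -0.088, -0.001], [-0.088, 0.996, 0.001], [0.001, 0.001, -1.0]]
force: [0.7, 0.1, -0.5]
opening: 0.523
grasp_force: 29.9
```

Emit:
{"op": "move_arm", "data": {
  "increments": [
    {"xyz": [0,0,0],"roll": 0,"grip": 0},
    {"xyz": [0,0,0],"roll": 0,"grip": 0},
    {"xyz": [0,0,0],"roll": 0,"grip": 0},
    {"xyz": [0,0,0],"roll": 0,"grip": 0},
    {"xyz": [0,0,0],"roll": 0,"grip": 0}
  ]
}}

```text
time_s: 28.22
position: [0.4607, -0.1079, 0.0903]
tcp_rot: [[-0.996, -0.088, 0.002], [-0.088, 0.996, -0.001], [-0.002, -0.001, -1.0]]
force: [-1.4, -0.9, -0.6]
opening: 0.529
grasp_force: 29.9
```

Run:
```python
from h import *
go(.4605,-.1065,.0305)
```

```text
pos [ 0.4607 -0.1079  0.0903] yaw 5.07 t 28.2167 open 0.529
tool mm [ 0.2  1.5 59.8]
```

Emit:
{"op": "move_arm", "data": {
  "increments": [
    {"xyz": [0,0.5,15],"roll": 0,"grip": 0},
    {"xyz": [0,0,22],"roll": 0,"grip": 0},
    {"xyz": [0,0,14],"roll": 0,"grip": 0},
    {"xyz": [0,0,4],"roll": 0,"grip": 0},
    {"xyz": [0,0,2],"roll": 0,"grip": 0}
  ]
}}

```text
time_s: 28.63
position: [0.4598, -0.1072, 0.0322]
tcp_rot: [[-0.996, -0.088, -0.001], [-0.088, 0.996, 0.0], [0.001, 0.0, -1.0]]
force: [-0.2, 0.4, -1.1]
opening: 0.524
grasp_force: 29.9
```

Emit:
{"op": "move_arm", "data": {
  "increments": [
    {"xyz": [0,0,1],"roll": 0,"grip": 0},
    {"xyz": [0,0,0],"roll": 0,"grip": 0},
    {"xyz": [0,0,0],"roll": 0,"grip": 0},
    {"xyz": [0,0,0],"roll": 0,"grip": 0},
    {"xyz": [0,0,0],"roll": 0,"grip": 0}
  ]
}}

```text
time_s: 29.05
position: [0.4603, -0.1074, 0.032]
tcp_rot: [[-0.996, -0.088, 0.001], [-0.088, 0.996, -0.001], [-0.001, -0.001, -1.0]]
force: [1.0, -0.4, -0.9]
opening: 0.523
grasp_force: 29.9
```

Emit:
{"op": "move_arm", "data": {
  "increments": [
    {"xyz": [0,0,1],"roll": 0,"grip": 0},
    {"xyz": [0,0,0],"roll": 0,"grip": 0},
    {"xyz": [0,0,0],"roll": 0,"grip": 0},
    {"xyz": [0,0,0],"roll": 0,"grip": 0}
  ]
}}

```text
time_s: 29.38
position: [0.4602, -0.1074, 0.0307]
tcp_rot: [[-0.996, -0.088, 0.001], [-0.088, 0.996, -0.0], [-0.0, -0.0, -1.0]]
force: [-0.7, 1.0, 2.0]
opening: 0.52
grasp_force: 29.9
```

Emit:
{"op": "move_arm", "data": {
  "increments": [
    {"xyz": [0,0,0],"roll": 0,"grip": 85},
    {"xyz": [0,0,0],"roll": 0,"grip": 85},
    {"xyz": [0,0,0],"roll": 0,"grip": 85},
    {"xyz": [0,0,0],"roll": 0,"grip": 85},
    {"xyz": [0,0,0],"roll": 0,"grip": 85}
  ]
}}

```text
time_s: 29.8
position: [0.4598, -0.1072, 0.0304]
tcp_rot: [[-0.996, -0.088, -0.0], [-0.088, 0.996, 0.0], [0.0, 0.0, -1.0]]
force: [-0.3, 1.5, 0.5]
opening: 0.802
grasp_force: 0.0
```

Emit:
{"op": "move_arm", "data": {
  "increments": [
    {"xyz": [0,0,0],"roll": 0,"grip": 85},
    {"xyz": [0,0,-10],"roll": 0,"grip": 85},
    {"xyz": [0,0,-30],"roll": 0,"grip": 85},
    {"xyz": [0,0,-40],"roll": 0,"grip": 85},
    {"xyz": [0,0,-40],"roll": 0,"grip": 85}
  ]
}}

```text
time_s: 30.22
position: [0.4587, -0.1067, 0.151]
tcp_rot: [[-0.996, -0.088, -0.003], [-0.088, 0.996, 0.002], [0.003, 0.002, -1.0]]
force: [0.8, -0.9, 0.4]
opening: 0.851
grasp_force: 0.0
```

Emit:
{"op": "move_arm", "data": {
  "increments": [
    {"xyz": [0,0,-20],"roll": 0,"grip": 85},
    {"xyz": [0,0,0],"roll": 0,"grip": 85},
    {"xyz": [0,0,0],"roll": 0,"grip": 85},
    {"xyz": [0,0,0],"roll": 0,"grip": 85},
    {"xyz": [0,0,0],"roll": 0,"grip": 85}
  ]
}}

```text
time_s: 30.63
position: [0.4586, -0.1066, 0.1689]
tcp_rot: [[-0.996, -0.088, -0.003], [-0.088, 0.996, 0.002], [0.003, 0.002, -1.0]]
force: [0.1, 0.3, 0.8]
opening: 0.849
grasp_force: 0.0
```

Run:
```python
from h import *
p,d=bot.capture("wrist");cv2.imwrite("pics/w4.png",p[:,:,::-1])
v,u=np.mgrid[0:384,0:512];A=pix2w("wrist",np.c_[u.ravel(),v.ravel()],d.ravel()).reshape(384,512,3)
for l,z in(("carton_mid",.072),("coaster",.008)):
  for R in bot.trace(l,"wrist")[:2]:
    P=A[R["mask"]&(d>0)];t=P[abs(P[:,2]-z)<.005];print(l,R["conf"],len(t))
    if len(t)>20: print(t.mean(0),cv2.minAreaRect(t[:,:2].astype(np.float32)*1000),cv2.minEnclosingCircle(t[:,:2].astype(np.float32)*1000))
go(.6283,-.0784,.17)
```

```text
carton_mid 0.93 1519
[ 0.46007711 -0.10719026  0.07268368] ((460.7475280761719, -107.01091766357422), (30.652080535888672, 44.53681945800781), 5.929641246795654) ((460.7774658203125, -107.1343002319336), 25.88779067993164)
coaster 0.62 1340
[ 0.44856187 -0.10336635  0.00881548] ((459.98577880859375, -103.82499694824219), (73.05368041992188, 68.85472106933594), 54.49380111694336) ((461.66998291015625, -105.02229309082031), 36.77860641479492)
pos [ 0.459  -0.1069  0.1691] yaw 5.05 t 30.7833 open 0.85
tool mm [-171.1   13.5   -1.4]
```

View pics/w4.png

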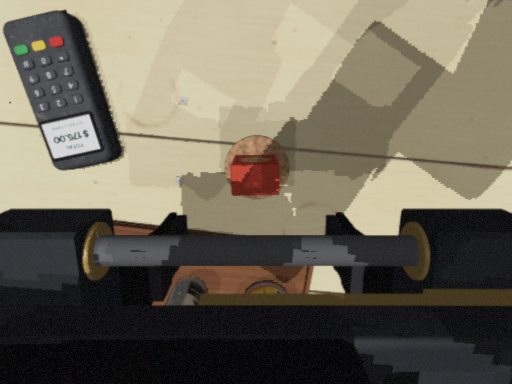

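Emit:
{"op": "move_arm", "data": {
  "increments": [
    {"xyz": [-13,1,0],"roll": 0,"grip": 85},
    {"xyz": [-28,3,0],"roll": 0,"grip": 85},
    {"xyz": [-36,3,0],"roll": 0,"grip": 85},
    {"xyz": [-36,3,0],"roll": 0,"grip": 85},
    {"xyz": [-30,2,0],"roll": 0,"grip": 85}
  ]
}}

```text
time_s: 31.2
position: [0.6032, -0.0822, 0.1694]
tcp_rot: [[-0.996, -0.088, -0.001], [-0.088, 0.996, 0.0], [0.0, 0.0, -1.0]]
force: [0.5, 0.5, 0.2]
opening: 0.852
grasp_force: 0.0
```

Emit:
{"op": "move_arm", "data": {
  "increments": [
    {"xyz": [-18,1,0],"roll": 0,"grip": 85},
    {"xyz": [-10,0.5,10],"roll": 0,"grip": 85},
    {"xyz": [0,0,25],"roll": 0,"grip": 85},
    {"xyz": [0,0,10],"roll": 0,"grip": 85},
    {"xyz": [0,0,0],"roll": 0,"grip": 85}
  ]
}}

```text
time_s: 31.62
position: [0.6249, -0.0778, 0.1209]
tcp_rot: [[-0.996, -0.088, -0.01], [-0.088, 0.996, 0.003], [0.01, 0.004, -1.0]]
force: [-1.1, -0.2, -0.2]
opening: 0.85
grasp_force: 0.0
```

Emit:
{"op": "move_arm", "data": {
  "increments": [
    {"xyz": [0,0,0],"roll": 0,"grip": 85},
    {"xyz": [0,0,0],"roll": 0,"grip": 85},
    {"xyz": [0,0,0],"roll": 0,"grip": 85}
  ]
}}

```text
time_s: 31.87
position: [0.6295, -0.0792, 0.1266]
tcp_rot: [[-0.996, -0.088, 0.002], [-0.088, 0.996, -0.001], [-0.002, -0.001, -1.0]]
force: [0.1, -0.5, 0.3]
opening: 0.855
grasp_force: 0.0
```

Run:
```python
from h import *
go(.6283,-.0784,.054)
```

```text
pos [ 0.6295 -0.0792  0.1266] yaw 5.03 t 31.8667 open 0.855
tool mm [ 1.2  0.9 72.6]
```

Emit:
{"op": "move_arm", "data": {
  "increments": [
    {"xyz": [0,0,15],"roll": 0,"grip": 85},
    {"xyz": [0,0,27],"roll": 0,"grip": 85},
    {"xyz": [0,0,20],"roll": 0,"grip": 85},
    {"xyz": [0,0,7],"roll": 0,"grip": 85},
    {"xyz": [0,0,1.5],"roll": 0,"grip": 85}
  ]
}}

```text
time_s: 32.28
position: [0.6281, -0.0787, 0.0541]
tcp_rot: [[-0.996, -0.088, -0.002], [-0.088, 0.996, 0.001], [0.002, 0.001, -1.0]]
force: [0.3, 0.6, 0.8]
opening: 0.851
grasp_force: 0.0
```

Emit:
{"op": "move_arm", "data": {
  "increments": [
    {"xyz": [0,0,0],"roll": 0,"grip": 85},
    {"xyz": [0,0,0],"roll": 0,"grip": 85},
    {"xyz": [0,0,0],"roll": 0,"grip": 85},
    {"xyz": [0,0,0],"roll": 0,"grip": 85},
    {"xyz": [0,0,0],"roll": 0,"grip": 85}
  ]
}}

```text
time_s: 32.7
position: [0.6297, -0.0789, 0.0559]
tcp_rot: [[-0.996, -0.088, 0.002], [-0.088, 0.996, -0.001], [-0.002, -0.001, -1.0]]
force: [-0.2, 0.0, 0.1]
opening: 0.852
grasp_force: 0.0
```

Emit:
{"op": "move_arm", "data": {
  "increments": [
    {"xyz": [0,0,0],"roll": 0,"grip": 0},
    {"xyz": [0,0,0],"roll": 0,"grip": 0},
    {"xyz": [0,0,0],"roll": 0,"grip": 0},
    {"xyz": [0,0,0],"roll": 0,"grip": 0},
    {"xyz": [0,0,0],"roll": 0,"grip": 0}
  ]
}}

```text
time_s: 33.12
position: [0.629, -0.0787, 0.0549]
tcp_rot: [[-0.996, -0.088, -0.0], [-0.088, 0.996, 0.0], [0.0, 0.0, -1.0]]
force: [0.1, -0.2, 0.9]
opening: 0.575
grasp_force: 30.0
```

Emit:
{"op": "move_arm", "data": {
  "increments": [
    {"xyz": [0,0,0],"roll": 0,"grip": 0},
    {"xyz": [0,0,0],"roll": 0,"grip": 0},
    {"xyz": [0,0,0],"roll": 0,"grip": 0}
  ]
}}

```text
time_s: 33.37
position: [0.629, -0.0787, 0.0549]
tcp_rot: [[-0.996, -0.088, -0.0], [-0.088, 0.996, 0.0], [0.0, 0.0, -1.0]]
force: [-0.4, -0.0, -0.3]
opening: 0.573
grasp_force: 30.0
```

Run:
```python
from h import *
go(.595,.1815,.16)
```

```text
pos [ 0.629  -0.0787  0.0549] yaw 5.05 t 33.3667 open 0.573
tool mm [  11.   262.2 -105.1]
```

Emit:
{"op": "move_arm", "data": {
  "increments": [
    {"xyz": [0,0,-8],"roll": 0,"grip": 0},
    {"xyz": [0,0,-22],"roll": 0,"grip": 0},
    {"xyz": [0,0,-35],"roll": 0,"grip": 0},
    {"xyz": [1,15,-25],"roll": 0,"grip": 0},
    {"xyz": [1,30,-10],"roll": 0,"grip": 0}
  ]
}}

```text
time_s: 33.78
position: [0.6266, -0.0377, 0.1593]
tcp_rot: [[-0.996, -0.084, 0.009], [-0.084, 0.996, -0.004], [-0.008, -0.005, -1.0]]
force: [0.0, 0.1, -3.1]
opening: 0.572
grasp_force: 29.9
```

Emit:
{"op": "move_arm", "data": {
  "increments": [
    {"xyz": [1,38,0],"roll": 0,"grip": 0},
    {"xyz": [1,38,0],"roll": 0,"grip": 0},
    {"xyz": [1,38,0],"roll": 0,"grip": 0},
    {"xyz": [1,38,0],"roll": 0,"grip": 0},
    {"xyz": [1,32,0],"roll": 0,"grip": 0}
  ]
}}

```text
time_s: 34.2
position: [0.6006, 0.1513, 0.155]
tcp_rot: [[-0.996, -0.089, -0.001], [-0.089, 0.996, 0.001], [0.001, 0.001, -1.0]]
force: [1.6, 0.1, -3.1]
opening: 0.569
grasp_force: 29.9
```

Emit:
{"op": "move_arm", "data": {
  "increments": [
    {"xyz": [1,20,0],"roll": 0,"grip": 0},
    {"xyz": [1,10,8],"roll": 0,"grip": 0},
    {"xyz": [1.5,3,22],"roll": 0,"grip": 0},
    {"xyz": [0,0,28],"roll": 0,"grip": 0},
    {"xyz": [0,0,15],"roll": 0,"grip": 0}
  ]
}}

```text
time_s: 34.62
position: [0.5935, 0.1807, 0.079]
tcp_rot: [[-0.996, -0.089, -0.004], [-0.089, 0.996, -0.001], [0.004, -0.001, -1.0]]
force: [-1.4, -1.0, -4.0]
opening: 0.569
grasp_force: 29.9
```

Emit:
{"op": "move_arm", "data": {
  "increments": [
    {"xyz": [0,0,5],"roll": 0,"grip": 0},
    {"xyz": [0,0,0],"roll": 0,"grip": 0},
    {"xyz": [0,0,0],"roll": 0,"grip": 0},
    {"xyz": [0,0,0],"roll": 0,"grip": 0},
    {"xyz": [0,0,0],"roll": 0,"grip": 0}
  ]
}}

```text
time_s: 35.03
position: [0.5968, 0.1811, 0.0784]
tcp_rot: [[-0.996, -0.088, 0.003], [-0.088, 0.996, 0.0], [-0.003, 0.0, -1.0]]
force: [0.0, 0.2, -1.9]
opening: 0.572
grasp_force: 29.9
```

Run:
```python
from h import *
go(.5955,.1812,.0609)
```

```text
pos [0.5968 0.1811 0.0784] yaw 5.03 t 35.0333 open 0.572
tool mm [ 1.4  0.2 17.5]
```

Emit:
{"op": "move_arm", "data": {
  "increments": [
    {"xyz": [0,0,7],"roll": 0,"grip": 0},
    {"xyz": [0,0,6],"roll": 0,"grip": 0},
    {"xyz": [0,0,2.5],"roll": 0,"grip": 0},
    {"xyz": [0,0,0],"roll": 0,"grip": 0},
    {"xyz": [0,0,0],"roll": 0,"grip": 0}
  ]
}}

```text
time_s: 35.45
position: [0.5954, 0.1813, 0.0612]
tcp_rot: [[-0.996, -0.088, -0.0], [-0.088, 0.996, -0.0], [0.0, -0.0, -1.0]]
force: [0.0, -0.3, -2.7]
opening: 0.573
grasp_force: 29.9
```

Emit:
{"op": "move_arm", "data": {
  "increments": [
    {"xyz": [0,0,1],"roll": 0,"grip": 0},
    {"xyz": [0,0,0],"roll": 0,"grip": 0},
    {"xyz": [0,0,0],"roll": 0,"grip": 0},
    {"xyz": [0,0,0],"roll": 0,"grip": 0}
  ]
}}

```text
time_s: 35.78
position: [0.5958, 0.1813, 0.0609]
tcp_rot: [[-0.996, -0.088, 0.001], [-0.088, 0.996, 0.0], [-0.001, 0.0, -1.0]]
force: [-0.4, -0.5, 1.5]
opening: 0.566
grasp_force: 30.0
```

Emit:
{"op": "move_arm", "data": {
  "increments": [
    {"xyz": [0,0,0],"roll": 0,"grip": 88},
    {"xyz": [0,0,0],"roll": 0,"grip": 88},
    {"xyz": [0,0,0],"roll": 0,"grip": 88},
    {"xyz": [0,0,0],"roll": 0,"grip": 88},
    {"xyz": [0,0,0],"roll": 0,"grip": 88}
  ]
}}

```text
time_s: 36.2
position: [0.5957, 0.1813, 0.0603]
tcp_rot: [[-0.996, -0.088, 0.0], [-0.088, 0.996, 0.0], [-0.0, 0.0, -1.0]]
force: [0.1, -0.3, -0.1]
opening: 0.838
grasp_force: 0.0
```

Emit:
{"op": "move_arm", "data": {
  "increments": [
    {"xyz": [0,0,0],"roll": 0,"grip": 88},
    {"xyz": [0,0,-10],"roll": 0,"grip": 88},
    {"xyz": [0,0,-30],"roll": 0,"grip": 88},
    {"xyz": [0,0,-40],"roll": 0,"grip": 88},
    {"xyz": [0,0,-40],"roll": 0,"grip": 88}
  ]
}}

```text
time_s: 36.62
position: [0.5946, 0.1812, 0.1814]
tcp_rot: [[-0.996, -0.088, -0.003], [-0.088, 0.996, -0.0], [0.003, -0.0, -1.0]]
force: [1.2, 0.6, -0.4]
opening: 0.879
grasp_force: 0.0
```

Emit:
{"op": "move_arm", "data": {
  "increments": [
    {"xyz": [1,-15,0],"roll": 0,"grip": 88},
    {"xyz": [1,-30,0],"roll": 0,"grip": 88},
    {"xyz": [1,-38,0],"roll": 0,"grip": 88},
    {"xyz": [1,-38,0],"roll": 0,"grip": 88},
    {"xyz": [1,-38,0],"roll": 0,"grip": 88}
  ]
}}

```text
time_s: 37.03
position: [0.6046, 0.0212, 0.1814]
tcp_rot: [[-0.996, -0.089, 0.001], [-0.089, 0.996, -0.0], [-0.001, -0.0, -1.0]]
force: [-0.2, -0.2, 0.9]
opening: 0.88
grasp_force: 0.0
```

Emit:
{"op": "move_arm", "data": {
  "increments": [
    {"xyz": [1,-38,0],"roll": 0,"grip": 88},
    {"xyz": [1,-38,0],"roll": 0,"grip": 88},
    {"xyz": [1,-38,0],"roll": 0,"grip": 88},
    {"xyz": [1,-38,0],"roll": 0,"grip": 88},
    {"xyz": [1,-38,0],"roll": 0,"grip": 88}
  ]
}}

```text
time_s: 37.45
position: [0.6162, -0.1692, 0.1812]
tcp_rot: [[-0.996, -0.088, 0.001], [-0.088, 0.996, -0.0], [-0.001, -0.0, -1.0]]
force: [1.8, 0.1, 1.1]
opening: 0.878
grasp_force: 0.0
```

Emit:
{"op": "move_arm", "data": {
  "increments": [
    {"xyz": [1,-38,0],"roll": 0,"grip": 88},
    {"xyz": [1,-33,0],"roll": 0,"grip": 88},
    {"xyz": [1,-18,0],"roll": 0,"grip": 88},
    {"xyz": [1,-9,0],"roll": 0,"grip": 88},
    {"xyz": [0,-3,0],"roll": 0,"grip": 88}
  ]
}}

```text
time_s: 37.87
position: [0.6209, -0.2691, 0.1805]
tcp_rot: [[-0.996, -0.086, -0.0], [-0.086, 0.996, 0.0], [0.0, 0.0, -1.0]]
force: [-0.6, 0.2, 0.5]
opening: 0.884
grasp_force: 0.0
```

Emit:
{"op": "move_arm", "data": {
  "increments": [
    {"xyz": [0,0,0],"roll": 0,"grip": 88},
    {"xyz": [0,0,0],"roll": 0,"grip": 88},
    {"xyz": [0,0,0],"roll": 0,"grip": 88},
    {"xyz": [0,0,0],"roll": 0,"grip": 88}
  ]
}}

```text
time_s: 38.2
position: [0.6214, -0.2662, 0.1806]
tcp_rot: [[-0.996, -0.09, -0.0], [-0.09, 0.996, 0.001], [0.0, 0.001, -1.0]]
force: [0.4, -1.1, -0.1]
opening: 0.88
grasp_force: 0.0
```

Run:
```python
from h import *
go(.6208,-.2683,.071)
```

```text
pos [ 0.6214 -0.2662  0.1806] yaw 5.18 t 38.2 open 0.88
tool mm [  0.7  -2.1 109.6]
```

Emit:
{"op": "move_arm", "data": {
  "increments": [
    {"xyz": [0.5,-1,15],"roll": 0,"grip": 88},
    {"xyz": [0,0,35],"roll": 0,"grip": 88},
    {"xyz": [0,0,35],"roll": 0,"grip": 88},
    {"xyz": [0,0,18],"roll": 0,"grip": 88},
    {"xyz": [0,0,6],"roll": 0,"grip": 88}
  ]
}}

```text
time_s: 38.62
position: [0.6183, -0.2664, 0.0674]
tcp_rot: [[-0.996, -0.089, -0.007], [-0.089, 0.996, 0.004], [0.006, 0.005, -1.0]]
force: [-0.6, 0.6, 0.0]
opening: 0.88
grasp_force: 0.0
```

Emit:
{"op": "move_arm", "data": {
  "increments": [
    {"xyz": [0,0,0],"roll": 0,"grip": 88},
    {"xyz": [0,0,0],"roll": 0,"grip": 88},
    {"xyz": [0,0,0],"roll": 0,"grip": 88},
    {"xyz": [0,0,0],"roll": 0,"grip": 88},
    {"xyz": [0,0,0],"roll": 0,"grip": 88}
  ]
}}

```text
time_s: 39.03
position: [0.6219, -0.2698, 0.0733]
tcp_rot: [[-0.996, -0.088, 0.003], [-0.088, 0.996, -0.002], [-0.003, -0.002, -1.0]]
force: [0.5, -0.5, 0.2]
opening: 0.882
grasp_force: 0.0
```

Emit:
{"op": "move_arm", "data": {
  "increments": [
    {"xyz": [0,0,0],"roll": 0,"grip": 0},
    {"xyz": [0,0,0],"roll": 0,"grip": 0},
    {"xyz": [0,0,0],"roll": 0,"grip": 0},
    {"xyz": [0,0,0],"roll": 0,"grip": 0},
    {"xyz": [0,0,0],"roll": 0,"grip": 0}
  ]
}}

```text
time_s: 39.45
position: [0.6207, -0.2691, 0.0714]
tcp_rot: [[-0.996, -0.088, -0.0], [-0.088, 0.996, 0.0], [0.0, 0.0, -1.0]]
force: [-1.3, -0.3, 0.9]
opening: 0.583
grasp_force: 12.9
```

Emit:
{"op": "move_arm", "data": {
  "increments": [
    {"xyz": [0,0,0],"roll": 0,"grip": 0},
    {"xyz": [0,0,0],"roll": 0,"grip": 0},
    {"xyz": [0,0,0],"roll": 0,"grip": 0},
    {"xyz": [0,0,0],"roll": 0,"grip": 0}
  ]
}}

```text
time_s: 39.78
position: [0.6208, -0.2691, 0.0715]
tcp_rot: [[-0.996, -0.088, -0.0], [-0.088, 0.996, 0.0], [0.0, 0.0, -1.0]]
force: [-0.0, 0.5, 0.5]
opening: 0.583
grasp_force: 29.8
```

Run:
```python
from h import *
go(.6015,.0855,.20)
```

```text
pos [ 0.6208 -0.2691  0.0715] yaw 5.06 t 39.7833 open 0.583
tool mm [ -12.   354.9 -128.5]
```

Emit:
{"op": "move_arm", "data": {
  "increments": [
    {"xyz": [0,0,-10],"roll": 0,"grip": 0},
    {"xyz": [0,0,-30],"roll": 0,"grip": 0},
    {"xyz": [0,0,-40],"roll": 0,"grip": 0},
    {"xyz": [0,0,-40],"roll": 0,"grip": 0},
    {"xyz": [0,0,-20],"roll": 0,"grip": 0}
  ]
}}

```text
time_s: 40.2
position: [0.6229, -0.2706, 0.217]
tcp_rot: [[-0.996, -0.088, 0.006], [-0.088, 0.996, -0.004], [-0.006, -0.005, -1.0]]
force: [1.0, -1.2, -1.8]
opening: 0.581
grasp_force: 29.7
```

Emit:
{"op": "move_arm", "data": {
  "increments": [
    {"xyz": [-1,15,0],"roll": 0,"grip": 0},
    {"xyz": [-1,30,0],"roll": 0,"grip": 0},
    {"xyz": [-1,38,0],"roll": 0,"grip": 0},
    {"xyz": [-1,38,0],"roll": 0,"grip": 0},
    {"xyz": [-1,38,0],"roll": 0,"grip": 0}
  ]
}}

```text
time_s: 40.62
position: [0.6096, -0.1077, 0.2094]
tcp_rot: [[-0.996, -0.087, -0.004], [-0.087, 0.996, 0.002], [0.004, 0.003, -1.0]]
force: [1.5, -0.2, -2.6]
opening: 0.58
grasp_force: 29.8
```

Emit:
{"op": "move_arm", "data": {
  "increments": [
    {"xyz": [-1,38,0],"roll": 0,"grip": 0},
    {"xyz": [-1,38,0],"roll": 0,"grip": 0},
    {"xyz": [-1,38,0],"roll": 0,"grip": 0},
    {"xyz": [-1,38,0],"roll": 0,"grip": 0},
    {"xyz": [-1,26,0],"roll": 0,"grip": 0}
  ]
}}

```text
time_s: 41.03
position: [0.5979, 0.0719, 0.2095]
tcp_rot: [[-0.996, -0.09, -0.005], [-0.09, 0.996, 0.002], [0.005, 0.003, -1.0]]
force: [0.3, 0.2, -3.1]
opening: 0.582
grasp_force: 29.8
```

Emit:
{"op": "move_arm", "data": {
  "increments": [
    {"xyz": [-1,13,0],"roll": 0,"grip": 0},
    {"xyz": [0,5,10],"roll": 0,"grip": 0},
    {"xyz": [0,0,25],"roll": 0,"grip": 0},
    {"xyz": [0,0,30],"roll": 0,"grip": 0},
    {"xyz": [0,0,25],"roll": 0,"grip": 0}
  ]
}}

```text
time_s: 41.45
position: [0.5995, 0.0842, 0.1189]
tcp_rot: [[-0.996, -0.088, -0.002], [-0.088, 0.996, -0.001], [0.002, -0.001, -1.0]]
force: [-0.7, 0.3, -2.7]
opening: 0.586
grasp_force: 29.8
```

Emit:
{"op": "move_arm", "data": {
  "increments": [
    {"xyz": [0,0,14],"roll": 0,"grip": 0},
    {"xyz": [0,0,6],"roll": 0,"grip": 0},
    {"xyz": [0,0,0],"roll": 0,"grip": 0},
    {"xyz": [0,0,0],"roll": 0,"grip": 0},
    {"xyz": [0,0,0],"roll": 0,"grip": 0}
  ]
}}

```text
time_s: 41.87
position: [0.6017, 0.0847, 0.1024]
tcp_rot: [[-0.996, -0.087, 0.002], [-0.087, 0.996, -0.0], [-0.002, -0.001, -1.0]]
force: [0.2, -0.3, -3.7]
opening: 0.578
grasp_force: 29.8
```

Run:
```python
from h import *
go(.6008,.0854,.0775)
```

```text
pos [0.6017 0.0847 0.1024] yaw 5.01 t 41.8667 open 0.578
tool mm [ 0.9  0.8 24.9]
```

Emit:
{"op": "move_arm", "data": {
  "increments": [
    {"xyz": [0,0.5,9],"roll": 0,"grip": 0},
    {"xyz": [0,0,9],"roll": 0,"grip": 0},
    {"xyz": [0,0,4],"roll": 0,"grip": 0},
    {"xyz": [0,0,1],"roll": 0,"grip": 0},
    {"xyz": [0,0,0],"roll": 0,"grip": 0}
  ]
}}

```text
time_s: 42.28
position: [0.6001, 0.0859, 0.078]
tcp_rot: [[-0.996, -0.088, -0.001], [-0.088, 0.996, -0.0], [0.001, 0.0, -1.0]]
force: [-0.0, 0.5, -3.3]
opening: 0.582
grasp_force: 29.8
```

Emit:
{"op": "move_arm", "data": {
  "increments": [
    {"xyz": [0,0,1],"roll": 0,"grip": 0},
    {"xyz": [0,0,0.5],"roll": 0,"grip": 0},
    {"xyz": [0,0,0],"roll": 0,"grip": 0},
    {"xyz": [0,0,0],"roll": 0,"grip": 0},
    {"xyz": [0,0,0],"roll": 0,"grip": 0}
  ]
}}

```text
time_s: 42.7
position: [0.6008, 0.0859, 0.0774]
tcp_rot: [[-0.996, -0.088, 0.001], [-0.088, 0.996, 0.0], [-0.001, -0.0, -1.0]]
force: [-0.9, 0.3, 0.1]
opening: 0.58
grasp_force: 29.8
```

Emit:
{"op": "move_arm", "data": {
  "increments": [
    {"xyz": [0,0,0.5],"roll": 0,"grip": 85},
    {"xyz": [0,0,0],"roll": 0,"grip": 85},
    {"xyz": [0,0,0],"roll": 0,"grip": 85},
    {"xyz": [0,0,0],"roll": 0,"grip": 85},
    {"xyz": [0,0,0],"roll": 0,"grip": 85}
  ]
}}

```text
time_s: 43.12
position: [0.6005, 0.0858, 0.0764]
tcp_rot: [[-0.996, -0.088, 0.0], [-0.088, 0.996, -0.0], [-0.0, -0.0, -1.0]]
force: [-0.2, -0.1, -0.2]
opening: 0.823
grasp_force: 0.0
```

Emit:
{"op": "move_arm", "data": {
  "increments": [
    {"xyz": [0,0,0],"roll": 0,"grip": 85},
    {"xyz": [0,0,-10],"roll": 0,"grip": 85},
    {"xyz": [0,0,-30],"roll": 0,"grip": 85},
    {"xyz": [0,0,-40],"roll": 0,"grip": 85},
    {"xyz": [0,0,-40],"roll": 0,"grip": 85}
  ]
}}

```text
time_s: 43.53
position: [0.5995, 0.0859, 0.1974]
tcp_rot: [[-0.996, -0.088, -0.003], [-0.088, 0.996, 0.0], [0.003, 0.0, -1.0]]
force: [1.2, -0.6, 1.0]
opening: 0.849
grasp_force: 0.0
```

Emit:
{"op": "move_arm", "data": {
  "increments": [
    {"xyz": [0,-15,0],"roll": 0,"grip": 85},
    {"xyz": [0,-30,0],"roll": 0,"grip": 85},
    {"xyz": [0,-38,0],"roll": 0,"grip": 85},
    {"xyz": [0,-38,0],"roll": 0,"grip": 85},
    {"xyz": [0,-38,0],"roll": 0,"grip": 85}
  ]
}}

```text
time_s: 43.95
position: [0.6146, -0.0739, 0.1974]
tcp_rot: [[-0.996, -0.089, 0.001], [-0.089, 0.996, -0.0], [-0.001, -0.001, -1.0]]
force: [-0.0, 1.4, -0.1]
opening: 0.851
grasp_force: 0.0
```

Emit:
{"op": "move_arm", "data": {
  "increments": [
    {"xyz": [0,-38,0],"roll": 0,"grip": 85},
    {"xyz": [0,-35,0],"roll": 0,"grip": 85},
    {"xyz": [0,-17,0],"roll": 0,"grip": 85},
    {"xyz": [0,-8,10],"roll": 0,"grip": 85},
    {"xyz": [0,-3,15],"roll": 0,"grip": 85}
  ]
}}

```text
time_s: 44.37
position: [0.6246, -0.1748, 0.1726]
tcp_rot: [[-0.996, -0.086, 0.004], [-0.086, 0.996, -0.001], [-0.004, -0.002, -1.0]]
force: [0.1, -0.1, -0.9]
opening: 0.849
grasp_force: 0.0
```

Emit:
{"op": "move_arm", "data": {
  "increments": [
    {"xyz": [0,0,10],"roll": 0,"grip": 85},
    {"xyz": [0,0,0],"roll": 0,"grip": 85},
    {"xyz": [0,0,0],"roll": 0,"grip": 85},
    {"xyz": [0,0,0],"roll": 0,"grip": 85}
  ]
}}

```text
time_s: 44.7
position: [0.6236, -0.1718, 0.1617]
tcp_rot: [[-0.996, -0.09, 0.0], [-0.09, 0.996, 0.0], [-0.0, 0.0, -1.0]]
force: [-0.1, 0.1, -0.3]
opening: 0.847
grasp_force: 0.0
```

Run:
```python
from h import *
go(.6240,-.173,.0695)
```

```text
pos [ 0.6236 -0.1718  0.1617] yaw 5.15 t 44.7 open 0.847
tool mm [-0.2 -1.3 92.2]
```

Emit:
{"op": "move_arm", "data": {
  "increments": [
    {"xyz": [0,-0.5,15],"roll": 0,"grip": 85},
    {"xyz": [0,0,32],"roll": 0,"grip": 85},
    {"xyz": [0,0,28],"roll": 0,"grip": 85},
    {"xyz": [0,0,12],"roll": 0,"grip": 85},
    {"xyz": [0,0,4],"roll": 0,"grip": 85}
  ]
}}

```text
time_s: 45.12
position: [0.6221, -0.1722, 0.0685]
tcp_rot: [[-0.996, -0.089, -0.004], [-0.089, 0.996, 0.002], [0.004, 0.002, -1.0]]
force: [0.2, -0.4, -0.1]
opening: 0.846
grasp_force: 0.0
```

Emit:
{"op": "move_arm", "data": {
  "increments": [
    {"xyz": [0,0,0],"roll": 0,"grip": 85},
    {"xyz": [0,0,0],"roll": 0,"grip": 85},
    {"xyz": [0,0,0],"roll": 0,"grip": 85},
    {"xyz": [0,0,0],"roll": 0,"grip": 60},
    {"xyz": [0,0,0],"roll": 0,"grip": 60}
  ]
}}

```text
time_s: 45.53
position: [0.6243, -0.174, 0.0719]
tcp_rot: [[-0.996, -0.088, 0.002], [-0.088, 0.996, -0.001], [-0.002, -0.001, -1.0]]
force: [0.7, 0.9, -0.1]
opening: 0.774
grasp_force: 0.0
```

Emit:
{"op": "move_arm", "data": {
  "increments": [
    {"xyz": [0,0,0],"roll": 0,"grip": 0},
    {"xyz": [0,0,0],"roll": 0,"grip": 0},
    {"xyz": [0,0,0],"roll": 0,"grip": 0},
    {"xyz": [0,0,0],"roll": 0,"grip": 0},
    {"xyz": [0,0,0],"roll": 0,"grip": 0}
  ]
}}

```text
time_s: 45.95
position: [0.6234, -0.1737, 0.0705]
tcp_rot: [[-0.996, -0.088, 0.0], [-0.088, 0.996, -0.0], [-0.0, -0.0, -1.0]]
force: [0.4, -0.7, -0.3]
opening: 0.447
grasp_force: 30.0
```

Emit:
{"op": "move_arm", "data": {
  "increments": [
    {"xyz": [0,0,0],"roll": 0,"grip": 0},
    {"xyz": [0,0,0],"roll": 0,"grip": 0},
    {"xyz": [0,0,0],"roll": 0,"grip": 0},
    {"xyz": [0,0,0],"roll": 0,"grip": 0},
    {"xyz": [0,0,0],"roll": 0,"grip": 0}
  ]
}}

```text
time_s: 46.37
position: [0.6235, -0.1737, 0.0705]
tcp_rot: [[-0.996, -0.088, 0.0], [-0.088, 0.996, -0.0], [-0.0, -0.0, -1.0]]
force: [-0.3, -0.4, -0.2]
opening: 0.449
grasp_force: 30.0
```

Run:
```python
from h import *
go(.5858,.2768,.22)
```

```text
pos [ 0.6235 -0.1737  0.0705] yaw 5.06 t 46.3667 open 0.449
tool mm [  -2.2  452.  -149.6]
```

Emit:
{"op": "move_arm", "data": {
  "increments": [
    {"xyz": [0,0,-10],"roll": 0,"grip": 0},
    {"xyz": [0,0,-30],"roll": 0,"grip": 0},
    {"xyz": [0,0,-40],"roll": 0,"grip": 0},
    {"xyz": [0,0,-40],"roll": 0,"grip": 0},
    {"xyz": [0,0,-30],"roll": 0,"grip": 0}
  ]
}}

```text
time_s: 46.78
position: [0.6241, -0.1738, 0.2242]
tcp_rot: [[-0.996, -0.088, 0.003], [-0.088, 0.996, -0.001], [-0.003, -0.002, -1.0]]
force: [0.2, 0.0, -1.3]
opening: 0.449
grasp_force: 30.0
```

Emit:
{"op": "move_arm", "data": {
  "increments": [
    {"xyz": [-1,15,-10],"roll": 0,"grip": 0},
    {"xyz": [-1,30,0],"roll": 0,"grip": 0},
    {"xyz": [0,38,0],"roll": 0,"grip": 0},
    {"xyz": [0,38,0],"roll": 0,"grip": 0},
    {"xyz": [0,38,0],"roll": 0,"grip": 0}
  ]
}}

```text
time_s: 47.2
position: [0.6097, -0.0126, 0.2295]
tcp_rot: [[-0.996, -0.087, -0.003], [-0.087, 0.996, 0.001], [0.002, 0.001, -1.0]]
force: [1.2, 0.4, -0.4]
opening: 0.448
grasp_force: 30.0
```

Emit:
{"op": "move_arm", "data": {
  "increments": [
    {"xyz": [0,38,0],"roll": 0,"grip": 0},
    {"xyz": [0,38,0],"roll": 0,"grip": 0},
    {"xyz": [0,38,0],"roll": 0,"grip": 0},
    {"xyz": [0,38,0],"roll": 0,"grip": 0},
    {"xyz": [0,38,0],"roll": 0,"grip": 0}
  ]
}}

```text
time_s: 47.62
position: [0.5926, 0.1768, 0.2294]
tcp_rot: [[-0.996, -0.088, -0.003], [-0.088, 0.996, 0.0], [0.003, 0.0, -1.0]]
force: [0.6, -0.0, -1.3]
opening: 0.446
grasp_force: 30.0
```

Emit:
{"op": "move_arm", "data": {
  "increments": [
    {"xyz": [0,38,0],"roll": 0,"grip": 0},
    {"xyz": [0,33,0],"roll": 0,"grip": 0},
    {"xyz": [0,18,0],"roll": 0,"grip": 0},
    {"xyz": [0,10,0],"roll": 0,"grip": 0},
    {"xyz": [0,4,0],"roll": 0,"grip": 0}
  ]
}}

```text
time_s: 48.03
position: [0.5839, 0.2788, 0.2295]
tcp_rot: [[-0.996, -0.091, -0.002], [-0.091, 0.996, -0.0], [0.002, -0.0, -1.0]]
force: [-0.0, -0.8, -1.3]
opening: 0.45
grasp_force: 30.0
```

Emit:
{"op": "move_arm", "data": {
  "increments": [
    {"xyz": [0,0,15],"roll": 0,"grip": 0},
    {"xyz": [0,0,30],"roll": 0,"grip": 0},
    {"xyz": [0,0,35],"roll": 0,"grip": 0},
    {"xyz": [0,0,30],"roll": 0,"grip": 0},
    {"xyz": [0,0,15],"roll": 0,"grip": 0}
  ]
}}

```text
time_s: 48.45
position: [0.5826, 0.2743, 0.101]
tcp_rot: [[-0.996, -0.086, -0.008], [-0.086, 0.996, -0.003], [0.008, -0.002, -1.0]]
force: [-0.5, 0.2, -1.8]
opening: 0.449
grasp_force: 30.0
```

Emit:
{"op": "move_arm", "data": {
  "increments": [
    {"xyz": [0,0,5],"roll": 0,"grip": 0},
    {"xyz": [0,0,0],"roll": 0,"grip": 0},
    {"xyz": [0,0,0],"roll": 0,"grip": 0},
    {"xyz": [0,0,0],"roll": 0,"grip": 0},
    {"xyz": [0,0,0],"roll": 0,"grip": 0}
  ]
}}

```text
time_s: 48.87
position: [0.587, 0.2769, 0.1023]
tcp_rot: [[-0.996, -0.088, 0.003], [-0.088, 0.996, 0.001], [-0.003, 0.001, -1.0]]
force: [0.3, -0.1, -1.4]
opening: 0.447
grasp_force: 30.0
```

Run:
```python
from h import *
go(.5855,.2765,.0765)
```

```text
pos [0.587  0.2769 0.1023] yaw 5.04 t 48.8667 open 0.447
tool mm [ 1.6 -0.3 25.8]
```

Emit:
{"op": "move_arm", "data": {
  "increments": [
    {"xyz": [0.5,0,9],"roll": 0,"grip": 0},
    {"xyz": [0,0,9],"roll": 0,"grip": 0},
    {"xyz": [0,0,4],"roll": 0,"grip": 0},
    {"xyz": [0,0,1.5],"roll": 0,"grip": 0},
    {"xyz": [0,0,0],"roll": 0,"grip": 0}
  ]
}}

```text
time_s: 49.28
position: [0.585, 0.2767, 0.0766]
tcp_rot: [[-0.996, -0.088, -0.0], [-0.088, 0.996, -0.0], [0.0, -0.0, -1.0]]
force: [0.3, 0.6, -1.2]
opening: 0.446
grasp_force: 30.0
```

Emit:
{"op": "move_arm", "data": {
  "increments": [
    {"xyz": [0,0,1],"roll": 0,"grip": 0},
    {"xyz": [0,0,0],"roll": 0,"grip": 0},
    {"xyz": [0,0,0],"roll": 0,"grip": 0},
    {"xyz": [0,0,0],"roll": 0,"grip": 0},
    {"xyz": [0,0,0],"roll": 0,"grip": 0}
  ]
}}

```text
time_s: 49.7
position: [0.5855, 0.2768, 0.0764]
tcp_rot: [[-0.996, -0.088, 0.001], [-0.088, 0.996, 0.0], [-0.001, 0.0, -1.0]]
force: [-0.5, -0.9, 5.0]
opening: 0.452
grasp_force: 30.0
```

Contact; release, rise and look.

Emit:
{"op": "move_arm", "data": {
  "increments": [
    {"xyz": [0,0,0],"roll": 0,"grip": 80},
    {"xyz": [0,0,0],"roll": 0,"grip": 80},
    {"xyz": [0,0,0],"roll": 0,"grip": 80},
    {"xyz": [0,0,0],"roll": 0,"grip": 80},
    {"xyz": [0,0,0],"roll": 0,"grip": 80}
  ]
}}

```text
time_s: 50.12
position: [0.5848, 0.2767, 0.0755]
tcp_rot: [[-0.996, -0.088, -0.001], [-0.088, 0.996, -0.0], [0.001, -0.0, -1.0]]
force: [0.3, -0.8, -0.6]
opening: 0.733
grasp_force: 0.0
```

Emit:
{"op": "move_arm", "data": {
  "increments": [
    {"xyz": [0,0,0],"roll": 0,"grip": 80},
    {"xyz": [0,0,-10],"roll": 0,"grip": 80},
    {"xyz": [0,0,-30],"roll": 0,"grip": 80},
    {"xyz": [0,0,-40],"roll": 0,"grip": 80},
    {"xyz": [0,0,-40],"roll": 0,"grip": 80}
  ]
}}

```text
time_s: 50.53
position: [0.5842, 0.2765, 0.1968]
tcp_rot: [[-0.996, -0.088, -0.003], [-0.088, 0.996, -0.001], [0.003, -0.0, -1.0]]
force: [0.6, 0.0, 0.1]
opening: 0.796
grasp_force: 0.0
```

Emit:
{"op": "move_arm", "data": {
  "increments": [
    {"xyz": [0,-15,-25],"roll": 0,"grip": 80},
    {"xyz": [0,-30,-10],"roll": 0,"grip": 80},
    {"xyz": [0,-30,0],"roll": 0,"grip": 80},
    {"xyz": [0,-15,0],"roll": 0,"grip": 80},
    {"xyz": [0,-5,0],"roll": 0,"grip": 80}
  ]
}}

```text
time_s: 50.95
position: [0.5936, 0.1798, 0.2315]
tcp_rot: [[-0.996, -0.085, 0.0], [-0.085, 0.996, -0.0], [-0.0, -0.0, -1.0]]
force: [-0.5, -0.2, -0.1]
opening: 0.794
grasp_force: 0.0
```

Emit:
{"op": "move_arm", "data": {
  "increments": [
    {"xyz": [0,0,0],"roll": 0,"grip": 80},
    {"xyz": [0,0,0],"roll": 0,"grip": 80},
    {"xyz": [0,0,0],"roll": 0,"grip": 80},
    {"xyz": [0,0,0],"roll": 0,"grip": 80},
    {"xyz": [0,0,0],"roll": 0,"grip": 80}
  ]
}}

```text
time_s: 51.37
position: [0.5931, 0.1833, 0.2305]
tcp_rot: [[-0.996, -0.09, -0.001], [-0.09, 0.996, 0.0], [0.001, 0.0, -1.0]]
force: [0.6, 0.4, 0.6]
opening: 0.799
grasp_force: 0.0
```

Run:
```python
from h import *
print(bot.read_state()["position"])
p,d=bot.capture("wrist")
v,u=np.mgrid[0:384,0:512];A=pix2w("wrist",np.c_[u.ravel(),v.ravel()],d.ravel()).reshape(384,512,3)
for l,zt in[("jar_tall_mid",.132),("jar_slim_mid",.117),("jar_squat_mid",.098)]:
    for R in bot.trace(l,"wrist")[:1]:
        P=A[R["mask"]&(d>0)];t=P[abs(P[:,2]-zt)<.008]
        print(l,R["conf"],len(P),len(t))
        if len(t)>20: print("   top",cv2.minEnclosingCircle(t[:,:2].astype(np.float32)*1000),t.mean(0))
p,d=bot.capture("side");cv2.imwrite("pics/s5.png",p[:,:,::-1])
```

```text
[0.59312501 0.1832697  0.23047867]
jar_tall_mid 0.65 3829 2333
   top ((602.9633178710938, 87.67684173583984), 25.6494140625) [0.60191232 0.08851366 0.13181497]
jar_slim_mid 0.97 2121 1402
   top ((584.417724609375, 276.2689514160156), 20.850542068481445) [0.58333997 0.27489594 0.11801328]
jar_squat_mid 0.93 2468 1960
   top ((595.27734375, 180.67694091796875), 26.333703994750977) [0.59431834 0.18066959 0.09822321]
```

View pics/s5.png

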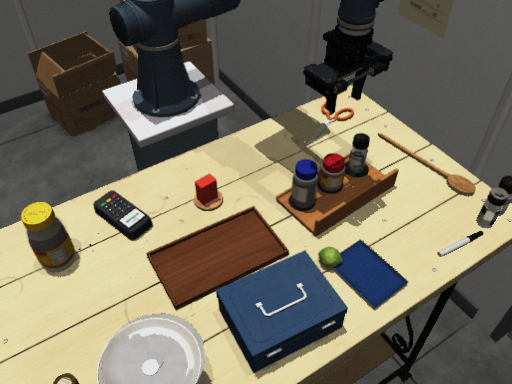

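All three jars are back on the rack within about 2 mm of where they started, at pixels (305,185), (332,172) and (358,155). The carton stands on the coaster at (206,190), and the arm is clear.

```bash
python3 -c "
from rig import bot
print(bot.hand_in())"
```

```text
the job is handed in; nothing more can be done
None
```

I handed the job in at about 51 s: the carton stands centred on the coaster, each jar is back on its own disc about 2 mm from its start, and nothing tipped; `hand_in()` returned no verdict.

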